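# Nip a union's tail hex in a bench-mounted adjustable spanner

## Robot

A 6-joint arm with a two-finger parallel gripper is mounted at the origin on a cart in front of the work surface, level with it; the furniture and walls round the work are solid. World frame = base frame: x ahead of the robot, y to its left, z up, the work surface at z = 0. Lengths are in m, angles in rad, forces in N, time in s.
With the tool pointing down it reaches from about 0.35 to 0.975 m from the base axis. Payload 4.9 kg.
Tool frame: the origin (TCP) lies on the mounting face of the last link; the fingertips stand 173 mm ahead of it and the grasp point (between the pads) lies 155 mm ahead of it; z points along the fingers, y is the direction in which the jaws open and shut (so a half turn about z gives the same grasp; the last joint's range is limited). The gripper opens to 85 mm and grips with 20 to 120 N. Pads are 22 mm wide; open, the fingers measure 114 mm over their backs; the gripper's body (76 mm by 85 mm) begins 54 mm behind the grasp point. The pads swing forward as they close: fully open they stand 13 mm farther back than shut.
Start: joints at [-1.297, 0.053, 1.613, -0, 1.476, -0.119], TCP at [0.239, -0.577, 0.405] pointing down, gripper open.
Joint ranges: [-3.01, 3.01], [-1.01, 2.22], [0.06, 2.58], [-1.02, 4.17], [0.09, 2.62], [-3.14, 3.14]. Speed limits (rad/s): [2.57, 2.57, 3.14, 3.14, 3.14, 3.14].

## Interface

Orientations are given as a rotation vector (axis times angle).
In Python, from station import ctrl gives the robot as it stands. The module is installed in compiled form; this text tells all that it offers.
- The arm moves only by the tool jog_arm, never from a script. Its argument "steps" is a list of rows, each a list of 2 entries, a list of its own where there are three numbers: the shift along the tool's x, y, z in cm, then the turn, a rotation vector about the tool's x, y, z in degrees. In form: [[[tx, ty, tz], [rx, ry, rz]], ...]. A call has 1 to 8 rows; each row shifts and turns the pose as measured when the row begins, along the tool's axes as they then stand; what a row does not reach is not made up. A row lasts 1/10 s, in which the tool goes at most 50 mm and 8.59 degrees, less where a joint would pass 70% of its speed; a pose out of reach is approached as far as the arm can. A call is refused whole if a number of a shift passes 5 or a number of a turn 8.59, either way. A call with a gripper value outside its range is refused whole. "fingers" is the gripper command: -1 is shut, 1 is fully open, values between are in proportion, set as the call begins (left out, the last holds). The fingers move at their own pace and stop on an object; "grip_force" is the grip in N (left out, the last holds). Time passes only in rows, so rows that do not move let the fingers close. It gives the time, the measured TCP pose, the force and the opening at its end, in the units of the state.
- ctrl.get_obs(): the state, without advancing time (a new reading comes with each control period).
- ctrl.get_image(name): name is "scene" or "top" or "wrist"; returns the picture (480x640x3 uint8, red, green, blue); there is no depth.
- ctrl.camera_info(name): a dict with "K" (3x3 intrinsics, pixels), "camera_from_world" (4x4, takes a point from world to camera coordinates). Camera axes: x right, y up, looking along -z (the intrinsics and any distortion apply to the point x, -y, -z); pixel columns grow to the right and rows downward; lengths in m; the calibration is good to about 2 mm. A picture is of the moment at which its call begins: read the wrist's pose just before it. camera_info takes no time and is no camera call; for the wrist camera it gives the pose at the moment of the call.
- ctrl.finish_job(): hands the job in, once; it reports no verdict.
The state is a dict: "t": time; "q": joint angles; "dq": joint speeds; "effort": joint torques, N m; "tool_pos": TCP position; "tool_rot": TCP orientation; "contact_force": force on the tool from outside, world axes, zero at the start; "wrist_torque": the same for the moment, N m; "opening": finger opening in m.
Only numpy, scipy, OpenCV 4.12 (cv2) and the standard library are available. Lean on these libraries where they do the work, as an engineer would, in place of code of your own. Each camera call takes 0.05 s, during which the arm holds its last target.

## Task

Get the brass union ready to be taken apart: stand it upright on the board between the jaws of the adjustable spanner that is strapped there, tail down, with two flats of its lower hexagon facing the jaws, and let go of it. Then roll the spanner's knurled adjusting wheel with a fingertip until the jaws hold the hexagon snug by two flats - finger-tight, not forced. Press the wheel only lightly, move the jaw only by its wheel, and leave the other parts where they lie.

Things in the scene. Friction and masses are not known exactly. Their poses are not given: they have to be found in the camera images.
- union_mid (a point): Mid-height of the loose brass union (190 g, 48 mm tall, standing, z up), 24 mm above its foot. Foot to top: tail hexagon, 36 mm across flats, 0-15 mm; round neck; union nut, hexagon 41 mm across flats (47 over corners), 22-38 mm; round collar, 34 mm across, to 48 mm. Both hexagons face alike: flats along the union's x and -x, the others every 60 degrees. Pick it up by two flats of the nut.
- spanner: Steel adjustable spanner, 310 mm long, strapped flat on a plywood board 350 x 170 x 12 mm that is screwed to the bench (place and angle vary). Origin: on the bench, directly below the seat. x: out of the mouth, away from the handle; y: from the fixed to the moving jaw; z up. Jaws and head rise to 18.5 mm above the board, 3.5 mm below the nut of a union that stands on the board.
- seat (a point): Where the union is to stand: on top of the board (12 mm above the bench), half-way along the jaws; axes as the spanner's. Fixed jaw face at y = -18.2 mm. Both jaw faces run along x from -30 to +21 mm; the head closes the mouth at x = -31 mm. Union and seat are centred on each other when the jaws hold it.
- knurl_top (a point): Nominal top, mid-length, of the adjusting wheel: a knurled steel roller, 22 mm in diameter, 24 mm long, in a window of the head, axis along the spanner's y, 58 mm behind the seat (-x), 22 mm above the board, 3.5 mm above the head. On a bent pin, it runs out of true: as it turns, its top rises and falls 1 mm either way. Rolling the top towards the jaws (+x) closes them, 1 mm per 9 mm of rim; the other way opens them.
- wheel_axis (a point): Point 11 mm below knurl_top, nominal axis of the wheel. The wheel drags with about 2.7 N at its rim and stays where it is left. Once both jaws bear on the hexagon the rim force rises by 1 N per 9 N of grip; finger-tight is 10 to 50 N of grip. Friction of a fingertip on the knurl: about 1.
- jaws (a point): Middle of the mouth, 9 mm above the seat: the jaws' mid-height. The moving jaw's face stands 23.3 to 25.8 mm on the +y side of it at the start (gap between the jaws 41.5 to 44 mm, varying) and meets the flat of a union pressed on the fixed jaw about 18 mm from it. It yields only to its wheel.
- stub: Offcut of red primed pipe, 34 mm thick, 140 mm long (along its y axis), lying loose on the bench; not part of the job. Origin: centre of its underside.
- nipple: Short grey threaded pipe nipple, 27 mm thick and 70 mm long (along its y axis), lying loose on the bench; not part of the job. Origin: centre of its underside.
Mind the look-alikes: they are no part of the job. What is shaped like the part that bears union_mid but green or red is not meant.

How it is judged:
By the outcome, as a careful person would: the job done as asked, in the order asked, and still so for the second after the job is handed in, with the robot touching nothing.
It also fails if it takes over 72 s, if anything falls off the work surface, if the arm or the gripper's body presses on something with over 40 N, if the wrist force passes 120 N, or if a joint passes its speed limit or range.

## Working session

There is one attempt and no reset: what is moved stays moved. The work goes in short steps, Python scripts to look and compute and a tool call to move; the robot and the scene stay as the last step left them, time stands still between calls to the robot, and variables do not carry over. Pictures are saved under pics/ and viewed, and the job is handed in when it is done.

Besides the shell and the picture viewer there is one more tool, called after ">>>" as name(argument=value, ...) on one line, values as JSON. jog_arm: Moves the arm, as the interface text tells. Its arguments: {"type":"object","properties":{"steps":{"type":"array","items":{"type":"array"}},"fingers":{"type":"number"},"grip_force":{"type":"number"}},"required":["steps"]}

```bash
mkdir -p pics; ls; cat > h.py <<'E'
from station import ctrl
import numpy as np, cv2, json
from scipy.spatial.transform import Rotation as R
def snap(n,f):
    info=ctrl.camera_info(n); im=ctrl.get_image(n)
    cv2.imwrite(f'pics/{f}.png',im[:,:,::-1]); 
    np.savez(f'pics/{f}.npz',K=np.array(info['K']),T=np.array(info['camera_from_world']))
    return im,info
def ray(f,u,v):
    d=np.load(f'pics/{f}.npz');K,T=d['K'],d['T']
    p=np.linalg.inv(K)@[u,v,1]; d=T[:3,:3].T@np.array([p[0],-p[1],-p[2]]); o=-T[:3,:3].T@T[:3,3]
    return o,d
def atz(f,u,v,z):
    o,d=ray(f,u,v); return o+d*(z-o[2])/d[2]
def proj(f,P):
    d=np.load(f'pics/{f}.npz');K,T=d['K'],d['T']
    c=T[:3,:3]@np.asarray(P)+T[:3,3]; q=K@np.array([c[0],-c[1],-c[2]]); return q[:2]/q[2]
def crop(f,x0,y0,x1,y1,s,out):
    im=cv2.imread(f'pics/{f}.png')[y0:y1,x0:x1]; cv2.imwrite(f'pics/{out}.png',cv2.resize(im,None,fx=s,fy=s,interpolation=cv2.INTER_CUBIC))
E
python3 - <<'E'
from h import *
for n in ['scene','top','wrist']:
    im,i=snap(n,n+'0'); print(n,i)
o=ctrl.get_obs(); print(o)
E
```

```text
pics
scene {'K': array([[523.40703488,   0.        , 319.69821585],
       [  0.        , 523.40703488, 250.91726493],
       [  0.        ,   0.        ,   1.        ]]), 'camera_from_world': array([[-0.61546822, -0.78793088,  0.01907339,  0.4199201 ],
       [ 0.54273699, -0.40614614,  0.73517473, -0.26047643],
       [-0.57152029,  0.46282851,  0.67760927, -0.74444704],
       [ 0.        ,  0.        ,  0.        ,  1.        ]])}
top {'K': array([[467.68123209,   0.        , 319.1480822 ],
       [  0.        , 467.68123209, 237.35771345],
       [  0.        ,   0.        ,   1.        ]]), 'camera_from_world': array([[ 0.01805475, -0.99982588, -0.00471581,  0.10222329],
       [ 0.99937549,  0.01790293,  0.03046491, -0.51091389],
       [-0.03037518, -0.0052629 ,  0.99952471, -0.93198801],
       [ 0.        ,  0.        ,  0.        ,  1.        ]])}
wrist {'K': array([[402.97379256,   0.        , 326.3667794 ],
       [  0.        , 402.97379256, 234.51649423],
       [  0.        ,   0.        ,   1.        ]]), 'camera_from_world': array([[ 0.38353507, -0.92352447, -0.0018
[... 160 characters left out ...]
 ,  0.        ,  0.        ,  1.        ]])}
{'t': 0.15, 'q': array([-1.29701102e+00,  5.31801182e-02,  1.61400167e+00,  1.14938883e-05,
        1.47602444e+00, -1.19034283e-01]), 'dq': array([-0.00153667, -0.00078671, -0.00230126,  0.00197276,  0.00108558,
        0.00027251]), 'effort': array([ 1.42597128e-04, -3.94242954e+01, -3.70720875e+01, -1.25266793e-04,
        4.61420976e-03,  1.32795432e-05]), 'tool_pos': array([ 0.23916727, -0.57718563,  0.403747  ]), 'tool_rot': array([-3.07961255e+00, -6.12764171e-01,  1.77910279e-04]), 'contact_force': array([-0.91271182,  0.09148148,  0.55288192]), 'wrist_torque': array([-0.04837509, -0.0458857 ,  0.00697929]), 'opening': 0.08544041980683613}
```

View pics/scene0.png

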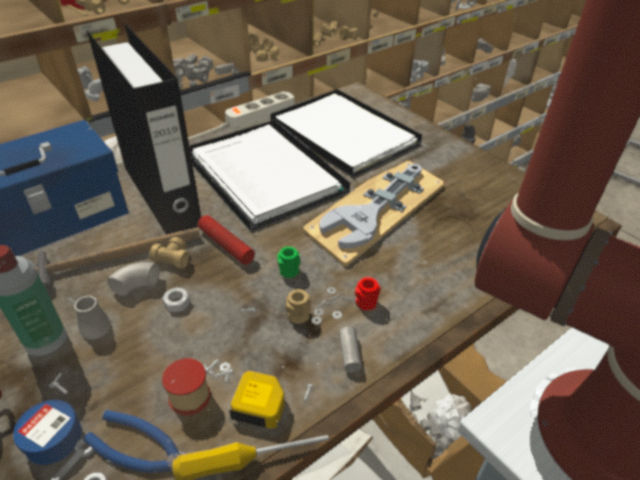

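View pics/top0.png

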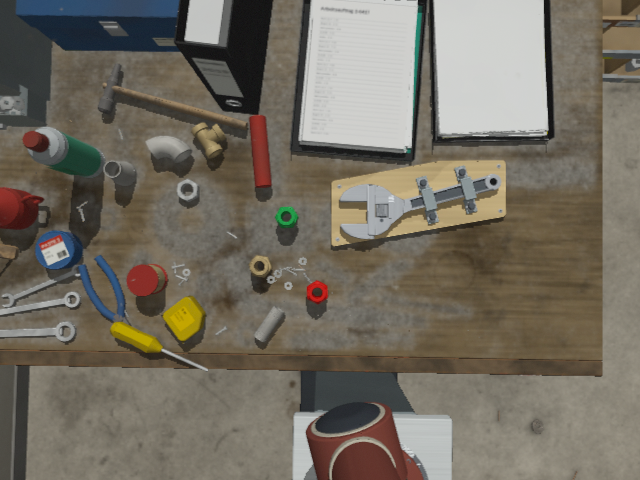

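View pics/wrist0.png

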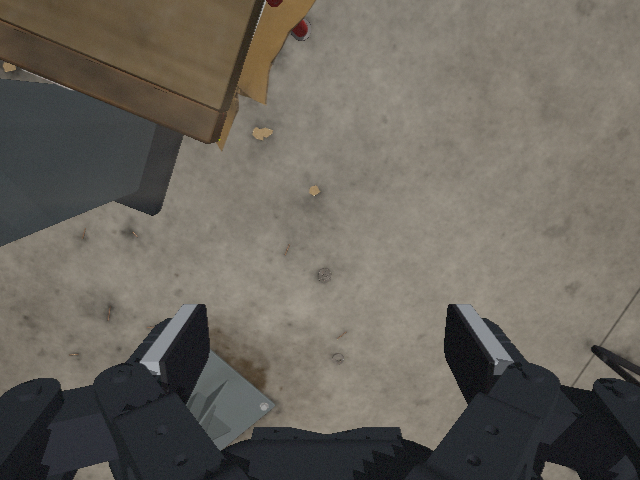

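The scene shows the brass union standing at about (298,305), with red and green copies beside it. The spanner board is at (375,212). In the top view the union is at (261,267) and the spanner's mouth, at about (355,212), points left.

```bash
python3 - <<'E'
from h import *
crop('top0',325,150,515,255,4,'c1')
crop('top0',235,240,335,310,8,'c2')
crop('scene0',300,155,450,265,5,'c3')
print(atz('top0',261,267,.048),atz('top0',382,211,.034),atz('top0',355,212,.012))
E
```

```text
[0.44879149 0.22188998 0.048     ] [ 0.56199057 -0.01076206  0.034     ] [0.560992   0.04045403 0.012     ]
```

View pics/c1.png

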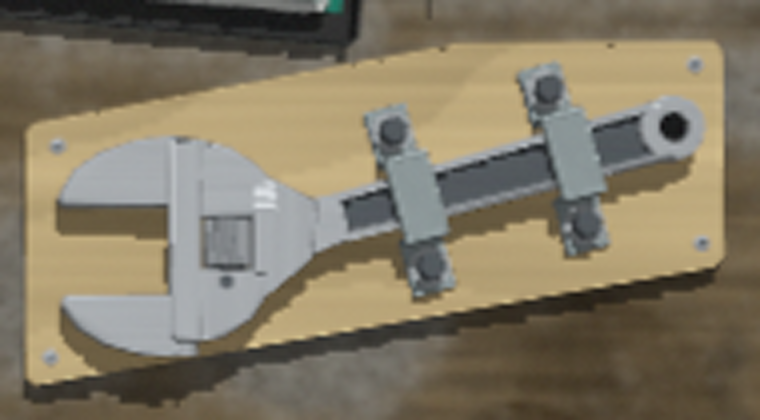

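View pics/c2.png

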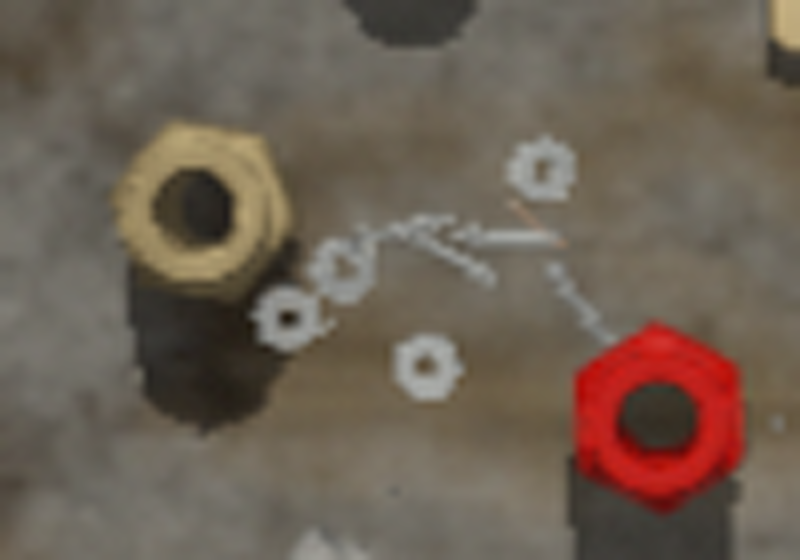

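View pics/c3.png

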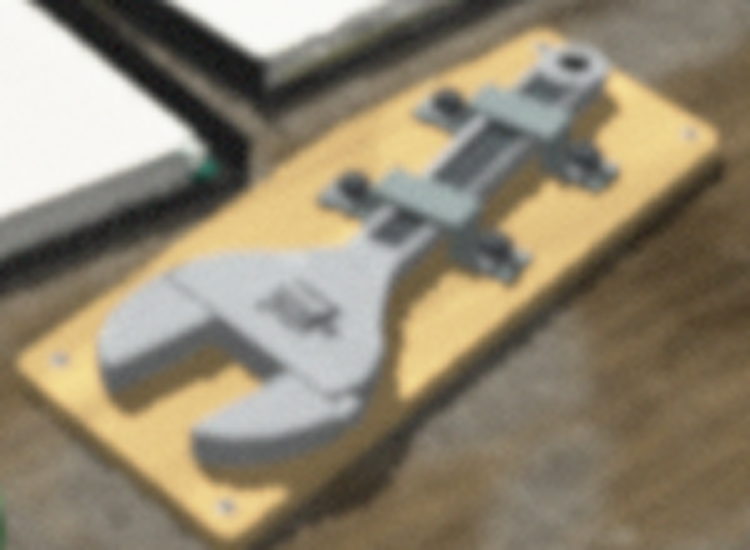

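```bash
cat >> h.py <<'E'
def pose():
    o=ctrl.get_obs(); return np.array(o['tool_pos']),R.from_rotvec(o['tool_rot']),o
def down(yaw): return R.from_euler('z',yaw)*R.from_euler('x',np.pi)
def yawof(Rm):
    x=Rm.apply([1,0,0]); return np.arctan2(x[1],x[0])
def plan(P,yaw):
    p,r,o=pose(); t=down(yaw)
    d=r.inv().apply(np.array(P)-p)*100; w=(r.inv()*t).as_rotvec(degrees=True)
    print('pos',p.round(4),'yaw',np.degrees(yawof(r)).round(2),'F',np.round(o['contact_force'],1),'op',round(o['opening'],4),'t',round(o['t'],2),'q',np.round(o['q'],2))
    print('shift cm',d.round(3),'turn deg',w.round(2), 'rows>=',max(np.linalg.norm(d)/5,np.linalg.norm(w)/8.59))
E
python3 - <<'E'
from h import *
p,r,o=pose()
T=np.array(ctrl.camera_info('wrist')['camera_from_world'])
c=-T[:3,:3].T@T[:3,3]
print('cam in tool',r.inv().apply(c-p),'look',r.inv().apply(-T[2,:3]),'right',r.inv().apply(T[0,:3]), np.degrees(yawof(r)))
plan([.449-.1,.222,.35],np.radians(22))
E
```

```text
cam in tool [ 0.07450417 -0.00063842  0.03074949] look [-2.89678118e-01  2.45617766e-04  9.57124092e-01] right [ 8.03215654e-04  9.99999677e-01 -1.35235208e-05] 22.50683249285029
pos [ 0.2392 -0.5772  0.4037] yaw 22.51 F [-0.9  0.1  0.6] op 0.0854 t 0.15 q [-1.3   0.05  1.61  0.    1.48 -0.12]
shift cm [ 40.738 -69.618   5.494] turn deg [-0.09 -0.01  0.51] rows>= 16.169720342594598
```

```bash
python3 - <<'E'
from h import *
plan([.47,-.15,.38],np.radians(22.5))
E
```

```text
pos [ 0.2392 -0.5772  0.4037] yaw 22.51 F [-0.9  0.1  0.6] op 0.0854 t 0.15 q [-1.3   0.05  1.61  0.    1.48 -0.12]
shift cm [ 37.677 -30.625   2.431] turn deg [-0.09 -0.01  0.01] rows>= 9.722864403019852
```

>>> jog_arm(steps=[[[3.8, -3.1, 0.2], [0, 0, 0]], [[3.8, -3.1, 0.2], [0, 0, 0]], [[3.8, -3.1, 0.2], [0, 0, 0]], [[3.8, -3.1, 0.2], [0, 0, 0]], [[3.8, -3.1, 0.2], [0, 0, 0]], [[3.8, -3.1, 0.2], [0, 0, 0]], [[3.8, -3.1, 0.2], [0, 0, 0]], [[3.8, -3.1, 0.2], [0, 0, 0]]], fingers=1, grip_force=40)

```text
t: 0.95
tool_pos: [0.4265, -0.2277, 0.3845]
tool_rot: [-3.081, -0.593, 0.001]
contact_force: [0.3, -0.3, 0.1]
opening: 0.0852
```

```bash
python3 - <<'E'
from h import *
plan([.45,.222,.33],np.radians(22.5))
E
```

```text
pos [ 0.4265 -0.2277  0.3845] yaw 21.81 F [ 0.3 -0.3  0.1] op 0.0852 t 0.95 q [-0.65 -0.28  1.96  0.    1.47  0.54]
shift cm [ 18.891 -40.858   5.613] turn deg [-0.23 -0.01 -0.69] rows>= 9.07252628510511
```

>>> jog_arm(steps=[[[2.1, -4.5, 0.6], [0, 0, 0]], [[2.1, -4.5, 0.6], [0, 0, 0]], [[2.1, -4.5, 0.6], [0, 0, 0]], [[2.1, -4.5, 0.6], [0, 0, 0]], [[2.1, -4.5, 0.6], [0, 0, 0]], [[2.1, -4.5, 0.6], [0, 0, 0]], [[2.1, -4.5, 0.6], [0, 0, 0]], [[2.1, -4.5, 0.6], [0, 0, 0]]])

```text
t: 1.75
tool_pos: [0.4461, 0.1691, 0.3382]
tool_rot: [-3.082, -0.593, -0.007]
contact_force: [0.8, 0.5, 1.3]
opening: 0.0855
```

>>> jog_arm(steps=[[[0, 0, 0], [0, 0, -8.5]], [[0, 0, 0], [0, 0, -8.5]], [[0, 0, 0], [0, 0, -8.5]], [[0, 0, 0], [0, 0, -8.5]], [[0, 0, 0], [0, 0, -8.5]], [[0, 0, 0], [0, 0, -8.5]], [[0, 0, 0], [0, 0, -8.5]], [[0, 0, 0], [0, 0, -8.5]]])

```text
t: 2.55
tool_pos: [0.4429, 0.1768, 0.3338]
tool_rot: [-2.202, -2.233, 0.001]
contact_force: [0.2, -0.3, 0.2]
opening: 0.0853
```

```bash
python3 - <<'E'
from h import *
plan([.45,.222,.33],np.radians(90))
snap('wrist','w1')
E
```

```text
pos [0.4429 0.1768 0.3338] yaw 90.8 F [ 0.2 -0.3  0.2] op 0.0853 t 2.55 q [ 0.22 -0.26  2.02  0.    1.38  0.21]
shift cm [4.504 0.77  0.395] turn deg [-0.22 -0.19  0.8 ] rows>= 0.9173632592211363
```

View pics/w1.png

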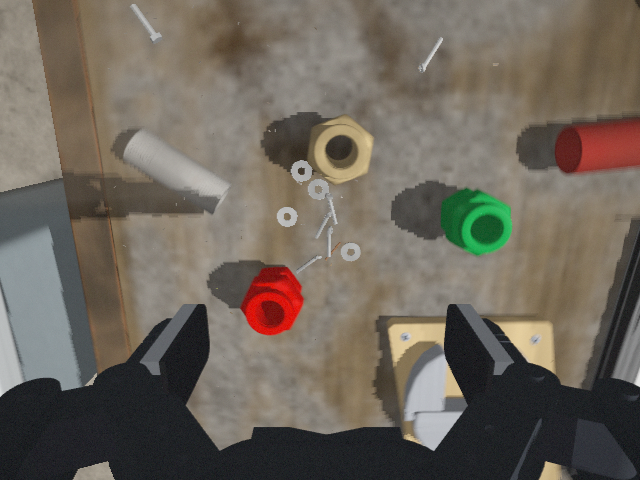

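```bash
python3 - <<'E'
from h import *
crop('w1',295,105,385,195,7,'c4')
E
```

```text
(no output)
```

View pics/c4.png

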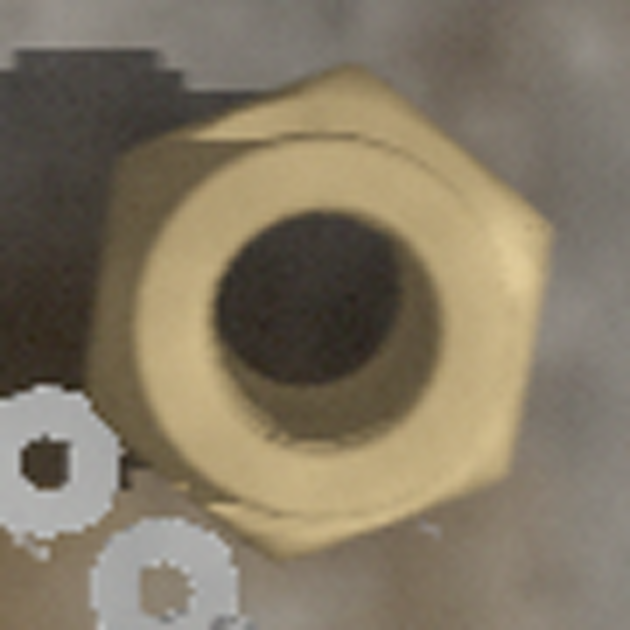

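```bash
cat >> h.py <<'E'
from scipy.optimize import least_squares
def hexpts(x,y,a,z,af=.041):
    k=a+np.pi/6+np.arange(6)*np.pi/3; r=af/np.sqrt(3)
    return np.c_[x+r*np.cos(k),y+r*np.sin(k),np.full(6,z)]
def fithex(f,clicks,zs,x0):
    clicks=np.array(clicks,float)
    def hull(v):
        P=np.vstack([hexpts(v[0],v[1],v[2],z) for z in zs])
        return np.array([proj(f,q) for q in P])
    def res(v):
        H=cv2.convexHull(hull(v).astype(np.float32))
        return [cv2.pointPolygonTest(H,(float(c[0]),float(c[1])),True) for c in clicks]+list((hull(v)[:0]).ravel())
    best=None
    for a in np.radians(np.arange(0,60,5)):
        s=least_squares(res,[x0[0],x0[1],a],diff_step=1e-4,x_scale=[.01,.01,.3])
        if best is None or s.cost<best.cost: best=s
    return best.x,np.array(best.fun)
E
python3 - <<'E'
from h import *
print(atz('w1',340.7,151.4,.048))
c=[(355,65),(550,235),(505,475),(285,557),(115,155),(90,375),(530,355),(452,150),(395,516),(235,110),(102,265)]
c=[(295+a/7,105+b/7) for a,b in c]
x,r=fithex('w1',c,[.022,.038],[.449,.222]); print(x[:2],np.degrees(x[2])%60,r.round(2))
E
```

```text
[0.45047066 0.22942302 0.048     ]
[0.45016358 0.2286821 ] 49.88205235727389 [ 0.38  0.51  0.06  1.12 -0.31  1.66  0.29  1.03  1.59  0.65  0.61]
```

```bash
python3 - <<'E'
from h import *
plan([.4502,.2288,.25],np.radians(79.9))
E
```

```text
pos [0.4429 0.1769 0.3338] yaw 91.01 F [-0.2  1.  -0.7] op 0.0856 t 2.6 q [ 0.22 -0.26  2.02  0.    1.38  0.2 ]
shift cm [5.153 0.853 8.394] turn deg [-0.24 -0.17 11.11] rows>= 1.977254660560536
```

>>> jog_arm(steps=[[[1.5, 0.25, 2.3], [0, 0, 0]], [[1.5, 0.25, 2.3], [0, 0, 0]], [[1.5, 0.25, 2.3], [0, 0, 0]], [[0.8, 0.1, 1.5], [0, 0, 0]], [[0, 0, 0], [0, 0, 5.5]], [[0, 0, 0], [0, 0, 5.5]], [[0, 0, 0], [0, 0, 0]]], fingers=0.2)

```text
t: 3.3
tool_pos: [0.4501, 0.232, 0.2458]
tool_rot: [-2.428, -1.986, 0.003]
contact_force: [-1.1, -0.7, -0.1]
opening: 0.0513
```

```bash
python3 - <<'E'
from h import *
plan([.4502,.2288,.25],np.radians(79.9))
snap('wrist','w2')
E
```

```text
pos [0.4501 0.232  0.2458] yaw 78.57 F [-1.1 -0.7 -0.1] op 0.0513 t 3.3 q [ 0.33 -0.07  2.02  0.    1.2   0.53]
shift cm [-0.311  0.071 -0.418] turn deg [-0.28 -0.08 -1.33] rows>= 0.1583870451578737
```

View pics/w2.png

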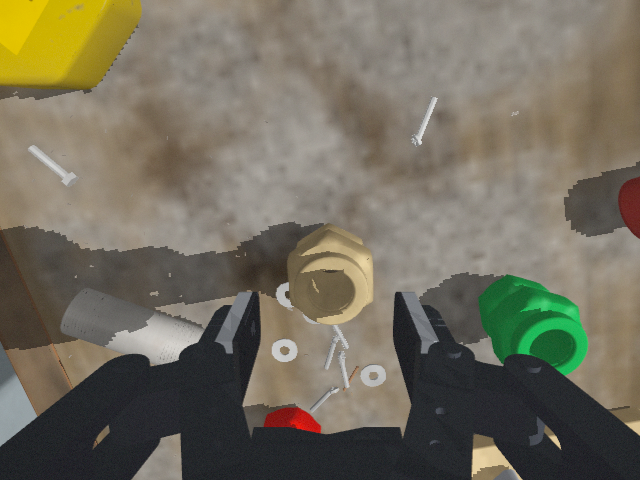

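```bash
python3 - <<'E'
from h import *
crop('w2',275,215,385,335,5,'c5')
print(proj('w2',[.4502,.2288,.048]))
E
```

```text
[329.40458293 292.66415389]
```

View pics/c5.png

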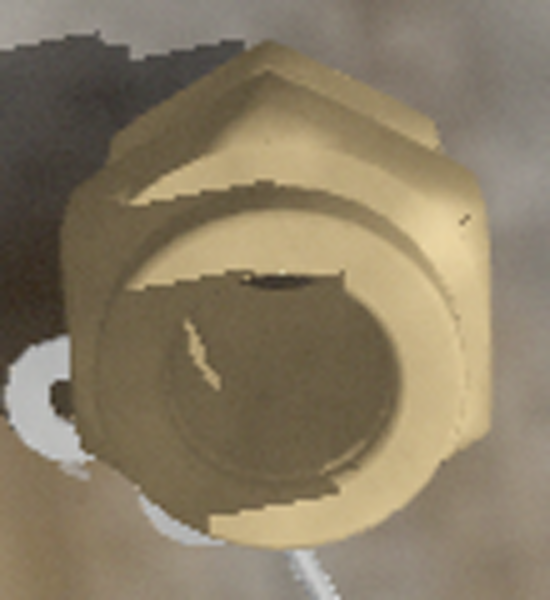

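```bash
python3 - <<'E'
from h import *
print(atz('w2',331.2,290.6,.048))
plan([.4500,.2293,.1935],np.radians(79.6))
E
```

```text
[0.45119518 0.22964119 0.048     ]
pos [0.4502 0.2319 0.246 ] yaw 78.67 F [-0.2  0.1 -0.5] op 0.0508 t 3.35 q [ 0.33 -0.08  2.02  0.    1.2   0.52]
shift cm [-0.27   0.061  5.246] turn deg [-0.27 -0.09 -0.93] rows>= 1.0505990914266747
```

>>> jog_arm(steps=[[[-0.27, 0.1, 0], [0, 0, -0.9]], [[0, 0, 2], [0, 0, 0]], [[0, 0, 2], [0, 0, 0]], [[0, 0, 1], [0, 0, 0]], [[0, 0, 0.2], [0, 0, 0]], [[0, 0, 0], [0, 0, 0]]])

```text
t: 3.95
tool_pos: [0.452, 0.2285, 0.1952]
tool_rot: [-2.407, -2.016, -0.005]
contact_force: [-0.4, -0.1, -1.2]
opening: 0.0513
```

```bash
python3 - <<'E'
from h import *
plan([.4507,.2293,.1935],np.radians(79.6))
snap('wrist','w3')
E
```

```text
pos [0.452  0.2285 0.1952] yaw 79.89 F [-0.4 -0.1 -1.2] op 0.0513 t 3.95 q [0.32 0.   2.04 0.   1.1  0.5 ]
shift cm [ 0.058 -0.141  0.171] turn deg [ 0.03 -0.23  0.29] rows>= 0.045889926280519536
```

View pics/w3.png

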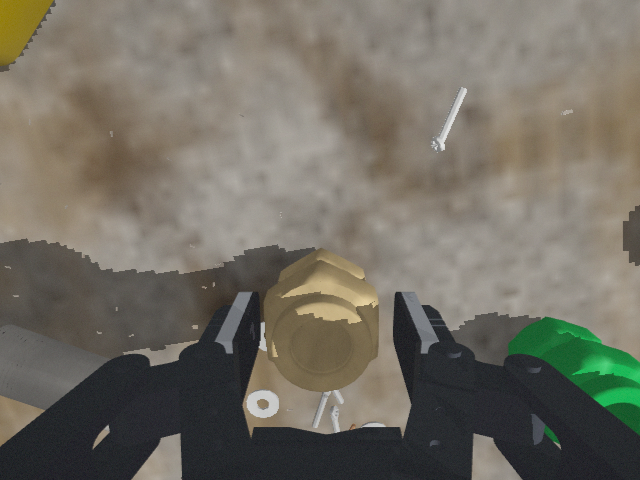

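>>> jog_arm(steps=[[[0.06, -0.15, 0.15], [0, 0, 0.2]], [[0, 0, 0], [0, 0, 0]]])

```text
t: 4.2
tool_pos: [0.4513, 0.2296, 0.1955]
tool_rot: [-2.411, -2.012, -0.01]
contact_force: [-0.1, 0.6, -0.2]
opening: 0.0514
```

>>> jog_arm(steps=[[[0, 0, 0], [0, 0, 0]], [[0, 0, 0], [0, 0, 0]], [[0, 0, 0], [0, 0, 0]], [[0, 0, 0], [0, 0, 0]], [[0, 0, 0], [0, 0, 0]]], fingers=-1, grip_force=40)

```text
t: 4.7
tool_pos: [0.4514, 0.2299, 0.1963]
tool_rot: [-2.411, -2.013, -0.012]
contact_force: [0.2, -0.5, 0.0]
opening: 0.0399
```

```bash
python3 - <<'E'
from h import *
plan([.4507,.2293,.1935],np.radians(79.6))
snap('wrist','w4')
crop('w4',200,220,450,420,3,'c6')
E
```

```text
pos [0.4514 0.2299 0.1963] yaw 79.71 F [ 0.2 -0.5  0. ] op 0.0399 t 4.7 q [0.32 0.   2.04 0.   1.09 0.5 ]
shift cm [-0.073 -0.057  0.283] turn deg [ 0.25 -0.36  0.11] rows>= 0.059520739085296835
```

View pics/c6.png

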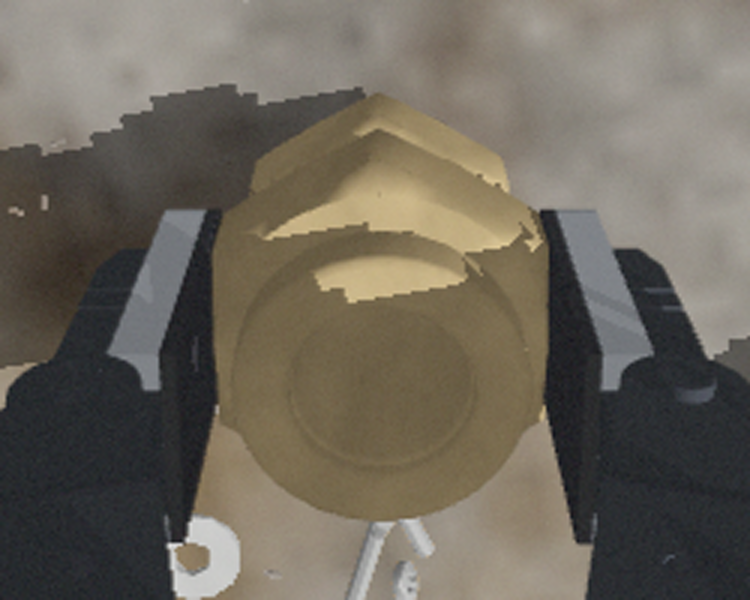

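>>> jog_arm(steps=[[[0, 0, -2], [0, 0, 0]], [[0, 0, -4.5], [0, 0, 0]], [[0, 0, -4.5], [0, 0, 0]], [[0, 0, -2.5], [0, 0, 0]], [[0, 0, 0], [0, 0, -5]], [[0, 0, 0], [0, 0, -5]]])

```text
t: 5.35
tool_pos: [0.4491, 0.2285, 0.3327]
tool_rot: [-2.218, -2.22, 0.0]
contact_force: [0.1, 0.1, -3.6]
opening: 0.0396
```

```bash
python3 - <<'E'
from h import *
plan([.56,-.06,.33],np.radians(90))
E
```

```text
pos [0.4491 0.2285 0.3327] yaw 90.04 F [ 0.1  0.1 -3.6] op 0.0396 t 5.35 q [ 0.32 -0.19  1.96  0.    1.37  0.32]
shift cm [-28.853  11.074   0.176] turn deg [-0.16 -0.13  0.04] rows>= 6.181158593981602
```

>>> jog_arm(steps=[[[-4.2, 1.6, 0], [0, 0, 0]], [[-4.2, 1.6, 0], [0, 0, 0]], [[-4.2, 1.6, 0], [0, 0, 0]], [[-4.2, 1.6, 0], [0, 0, 0]], [[-4.2, 1.6, 0], [0, 0, 0]], [[-4.2, 1.6, 0], [0, 0, 0]], [[-3.2, 1.2, 0], [0, 0, 0]], [[0, 0, 0], [0, 0, 0]]])

```text
t: 6.15
tool_pos: [0.5604, -0.0645, 0.3288]
tool_rot: [-2.208, -2.227, 0.001]
contact_force: [-0.3, -0.2, -2.2]
opening: 0.0401
```

```bash
python3 - <<'E'
from h import *
plan([.56,-.06,.33],np.radians(90))
snap('wrist','w5')
E
```

```text
pos [ 0.5604 -0.0645  0.3288] yaw 90.47 F [-0.3 -0.2 -2.2] op 0.0401 t 6.15 q [-0.25 -0.03  1.83  0.    1.35 -0.26]
shift cm [ 0.447 -0.034 -0.119] turn deg [-0.27 -0.2   0.48] rows>= 0.09267284174739403
```

View pics/w5.png

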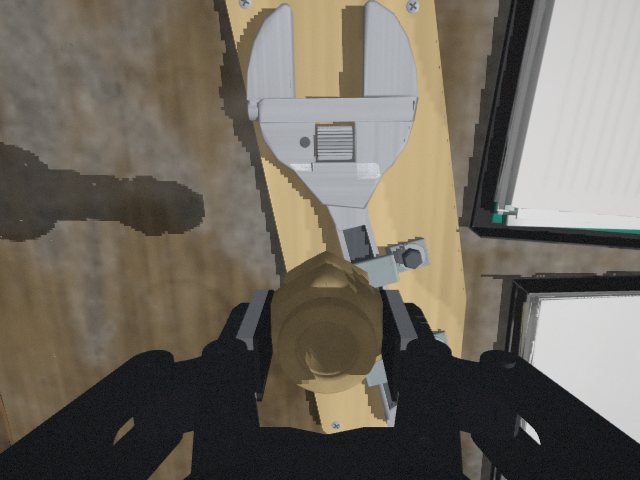

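```bash
python3 - <<'E'
from h import *
crop('w5',235,0,435,190,4,'c7')
E
```

```text
(no output)
```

View pics/c7.png

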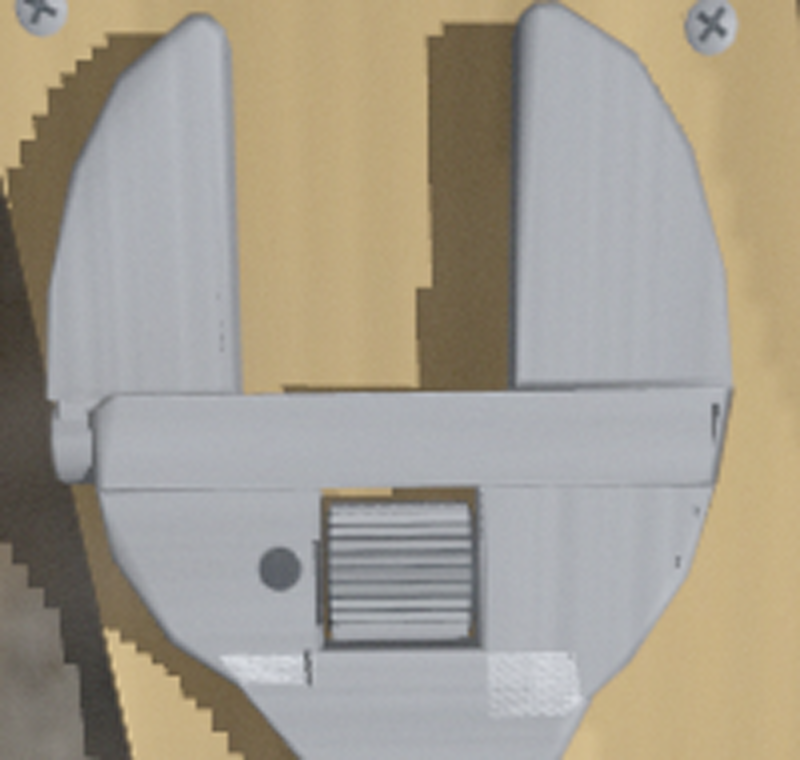

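```bash
python3 - <<'E'
from h import *
f='w5'
g=lambda a,b,z:atz(f,235+a/4,b/4,z)
pts={'mv1':(231,60,.0305),'mv2':(240,385,.0305),'fx1':(515,60,.0305),'fx2':(515,380,.0305),'headL':(240,391,.0305),'headR':(515,386,.0305),'wheel':(400,570,.034),'wl':(328,570,.034),'wr':(472,570,.034),'tipR':(545,3,.0305),'groL':(103,488,.0305),'groR':(713,485,.0305)}
W={k:g(*v) for k,v in pts.items()}
for k in W: print(k,W[k].round(4))
for a,b in [('mv2','mv1'),('fx2','fx1'),('headL','headR'),('groL','groR')]:
    d=W[b]-W[a]; print(a,b,np.degrees(np.arctan2(d[1],d[0])).round(2),np.linalg.norm(d))
E
```

```text
mv1 [0.5382 0.0668 0.0305]
mv2 [0.5389 0.0209 0.0305]
fx1 [0.5805 0.0672 0.0305]
fx2 [0.5821 0.022  0.0305]
headL [0.5389 0.02   0.0305]
headR [0.5822 0.0212 0.0305]
wheel [ 0.5645 -0.0071  0.034 ]
wl [ 0.5529 -0.0072  0.034 ]
wr [ 0.576  -0.0069  0.034 ]
tipR [0.5847 0.0748 0.0305]
groL [0.5168 0.0051 0.0305]
groR [0.6143 0.0065 0.0305]
mv2 mv1 90.92 0.04590927092654264
fx2 fx1 92.04 0.04514263818854021
headL headR 1.5 0.04328443861613265
groL groR 0.8 0.09758855156107352
```

```bash
python3 - <<'E'
from h import *
plan([.561,.0515,.26],np.radians(91.1))
E
```

```text
pos [ 0.5598 -0.063   0.3284] yaw 90.54 F [-0.3  0.8 -3. ] op 0.0399 t 6.2 q [-0.24 -0.03  1.83  0.    1.35 -0.25]
shift cm [11.414  0.266  6.899] turn deg [-0.33 -0.28 -0.56] rows>= 2.6678451508447876
```

>>> jog_arm(steps=[[[3, 0.07, 0], [-0.15, -0.15, -0.3]], [[3, 0.07, 1.5], [-0.15, -0.15, -0.3]], [[3, 0.07, 2], [0, 0, 0]], [[2.4, 0.06, 2], [0, 0, 0]], [[0, 0, 1.4], [0, 0, 0]], [[0, 0, 0], [0, 0, 0]]])

```text
t: 6.8
tool_pos: [0.5575, 0.0591, 0.2558]
tool_rot: [-2.193, -2.244, 0.003]
contact_force: [-1.0, 0.5, -2.2]
opening: 0.04
```

```bash
python3 - <<'E'
from h import *
plan([.561,.0515,.26],np.radians(91.1))
snap('wrist','w6')
snap('scene','s6');snap('top','t6')
crop('t6',325,170,425,250,8,'c8')
E
```

```text
pos [0.5575 0.0591 0.2558] yaw 91.3 F [-1.   0.5 -2.2] op 0.04 t 6.8 q [-0.03  0.04  1.88  0.    1.22 -0.05]
shift cm [-0.766  0.329 -0.427] turn deg [-0.23 -0.09  0.2 ] rows>= 0.18734329722031046
```

View pics/w6.png

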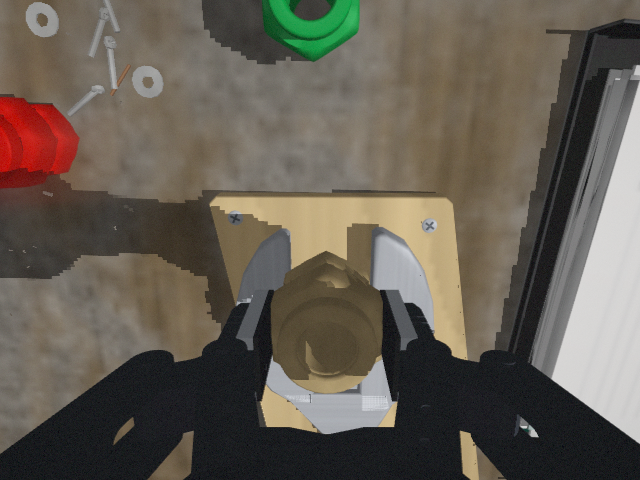

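View pics/s6.png

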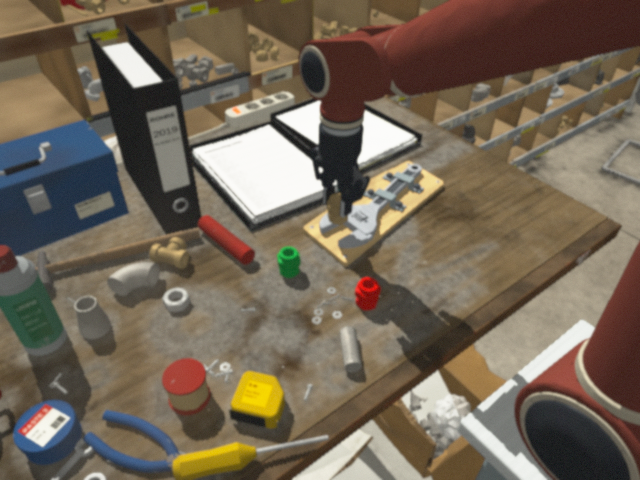

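>>> jog_arm(steps=[[[-0.7, 0.3, 0], [0, 0, 0.2]], [[0, 0, 0.5], [0, 0, 0]], [[0, 0, 0.5], [0, 0, 0]], [[0, 0, 0.3], [0, 0, 0]], [[0, 0, 0], [0, 0, 0]]])

```text
t: 7.45
tool_pos: [0.5645, 0.0473, 0.2492]
tool_rot: [2.203, 2.23, 0.011]
contact_force: [-0.9, 0.1, -2.5]
opening: 0.04
```

```bash
python3 - <<'E'
from h import *
plan([.561,.0515,.24],np.radians(91.1))
snap('wrist','w7')
crop('w7',220,200,450,420,3,'c9')
E
```

```text
pos [0.5645 0.0473 0.2492] yaw 90.7 F [-0.9  0.1 -2.5] op 0.04 t 7.45 q [-0.05  0.06  1.88  0.    1.19 -0.06]
shift cm [ 0.423 -0.355  0.921] turn deg [ 0.52 -0.02 -0.4 ] rows>= 0.21478957772991142
```

View pics/c9.png

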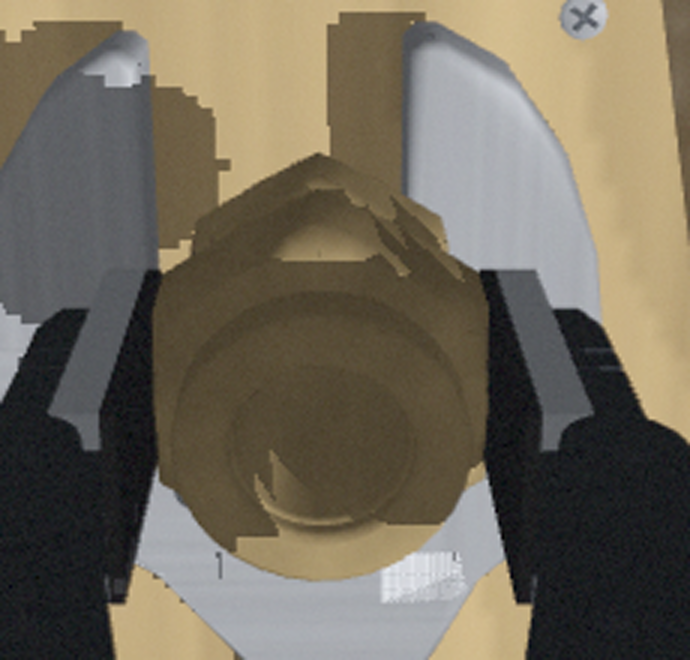

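```bash
python3 - <<'E'
from h import *
f='w7'
g=lambda a,b,z:atz(f,220+a/3,200+b/3,z)
for n,a,b in [('mv',152,130),('mv',156,250),('fx',407,60),('fx',405,190)]: print(n,g(a,b,.0305).round(4))
print('tail corners at foot .0529', g(195,230,.0529+.015),g(447,230,.0529+.015), g(319,153,.0529+.015))
plan([.561,.0515,.24],np.radians(91.1))
E
```

```text
mv [0.5395 0.0604 0.0305]
mv [0.5396 0.0391 0.0305]
fx [0.5808 0.0726 0.0305]
fx [0.5812 0.0503 0.0305]
tail corners at foot .0529 [0.54986183 0.05855166 0.0679    ] [0.58372867 0.05887178 0.0679    ] [0.56636802 0.06965235 0.0679    ]
pos [0.5645 0.0474 0.2494] yaw 90.71 F [ 0.4 -0.  -1.5] op 0.0396 t 7.5 q [-0.05  0.06  1.88  0.    1.19 -0.06]
shift cm [ 0.418 -0.358  0.936] turn deg [ 0.53 -0.02 -0.39] rows>= 0.21716093787380092
```

>>> jog_arm(steps=[[[0.2, -0.2, 0], [0.5, 0, -0.4]], [[0, 0, 0], [0, 0, 0]], [[0, 0, 0], [0, 0, 0]]])

```text
t: 7.8
tool_pos: [0.5623, 0.0496, 0.2495]
tool_rot: [-2.199, -2.243, -0.0]
contact_force: [-0.3, -1.0, -2.8]
opening: 0.0399
```

```bash
python3 - <<'E'
from h import *
plan([.561,.0515,.24],np.radians(91.1))
E
```

```text
pos [0.5623 0.0496 0.2495] yaw 91.15 F [-0.3 -1.  -2.8] op 0.0399 t 7.8 q [-0.04  0.06  1.88  0.    1.2  -0.06]
shift cm [ 0.187 -0.131  0.946] turn deg [-0.01 -0.02  0.05] rows>= 0.19469961437621103
```

>>> jog_arm(steps=[[[0.17, -0.19, 0], [0, 0, 0]], [[0, 0, 0], [0, 0, 0]], [[0, 0, 0.5], [0, 0, 0]], [[0, 0, 0.5], [0, 0, 0]], [[0, 0, 0], [0, 0, 0]], [[0, 0, 0], [0, 0, 0]]])

```text
t: 8.4
tool_pos: [0.5601, 0.0518, 0.2385]
tool_rot: [-2.198, -2.244, -0.0]
contact_force: [-0.2, -0.1, -1.6]
opening: 0.0396
```

```bash
python3 - <<'E'
from h import *
plan([.5603,.0515,.2085],np.radians(91.1))
snap('wrist','w8')
crop('w8',220,200,450,420,3,'c10')
E
```

```text
pos [0.5601 0.0518 0.2385] yaw 91.18 F [-0.2 -0.1 -1.6] op 0.0396 t 8.4 q [-0.04  0.07  1.89  0.    1.18 -0.06]
shift cm [-0.027  0.02   3.002] turn deg [-0.01 -0.02  0.08] rows>= 0.600356693623741
```

View pics/c10.png

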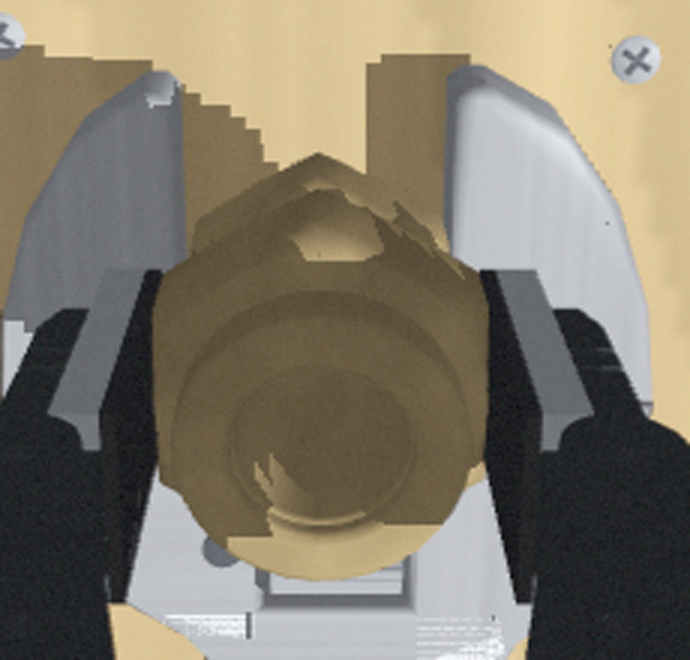

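>>> jog_arm(steps=[[[0, -0.05, 0.5], [0, 0, 0]], [[0, 0, 0.5], [0, 0, 0]], [[0, 0, 0.5], [0, 0, 0]], [[0, 0, 0.5], [0, 0, 0]], [[0, 0, 0], [0, 0, 0]], [[0, 0, 0], [0, 0, 0]]])

```text
t: 9.05
tool_pos: [0.5594, 0.0517, 0.2163]
tool_rot: [-2.198, -2.243, 0.001]
contact_force: [-0.2, -0.3, -2.7]
opening: 0.0397
```

```bash
python3 - <<'E'
from h import *
plan([.5603,.0515,.2085],np.radians(91.1))
snap('wrist','w9')
crop('w9',220,200,450,420,3,'c11')
E
```

```text
pos [0.5594 0.0517 0.2163] yaw 91.17 F [-0.2 -0.3 -2.7] op 0.0397 t 9.05 q [-0.04  0.1   1.9   0.    1.14 -0.06]
shift cm [-0.018  0.089  0.775] turn deg [-0.06 -0.02  0.07] rows>= 0.15605449567078472
```

View pics/c11.png

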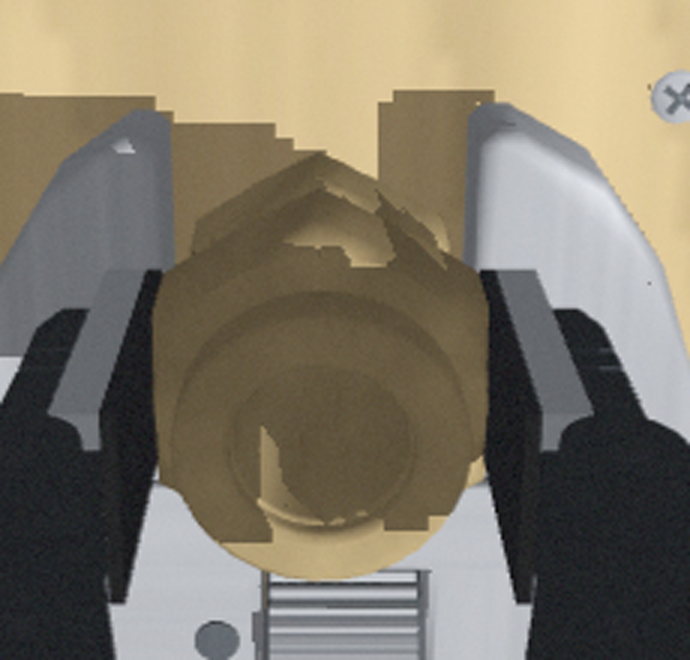

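>>> jog_arm(steps=[[[0, 0, 0.3], [0, 0, 0]], [[0, 0, 0.2], [0, 0, 0]], [[0, 0, 0], [0, 0, 0]]])

```text
t: 9.4
tool_pos: [0.5596, 0.0517, 0.2114]
tool_rot: [-2.198, -2.244, -0.0]
contact_force: [0.1, 0.3, -2.4]
opening: 0.04
```

>>> jog_arm(steps=[[[0, 0, 0.1], [0, 0, 0]], [[0, 0, 0], [0, 0, 0]]])

```text
t: 9.6
tool_pos: [0.5597, 0.0517, 0.2104]
tool_rot: [-2.198, -2.244, -0.0]
contact_force: [0.7, 0.2, -2.2]
opening: 0.0398
```

>>> jog_arm(steps=[[[0, 0, 0.1], [0, 0, 0]], [[0, 0, 0], [0, 0, 0]]])

```text
t: 9.8
tool_pos: [0.5597, 0.0517, 0.2095]
tool_rot: [2.199, 2.244, 0.001]
contact_force: [-0.6, -0.4, -2.3]
opening: 0.0403
```

>>> jog_arm(steps=[[[0, 0, 0.08], [0, 0, 0]], [[0, 0, 0], [0, 0, 0]]])

```text
t: 10.0
tool_pos: [0.5598, 0.0517, 0.2087]
tool_rot: [2.198, 2.244, 0.001]
contact_force: [-0.6, -0.9, -2.9]
opening: 0.0398
```

>>> jog_arm(steps=[[[0, 0, 0.06], [0, 0, 0]]])

```text
t: 10.1
tool_pos: [0.5599, 0.0516, 0.2084]
tool_rot: [2.198, 2.244, 0.001]
contact_force: [-1.8, -0.8, 3.3]
opening: 0.0397
```

>>> jog_arm(steps=[[[0, 0, 0], [0, 0, 0]], [[0, 0, 0], [0, 0, 0]], [[0, 0, 0], [0, 0, 0]], [[0, 0, 0], [0, 0, 0]]], fingers=0.4)

```text
t: 10.5
tool_pos: [0.561, 0.0516, 0.2102]
tool_rot: [2.196, 2.242, 0.005]
contact_force: [0.0, 0.5, -0.1]
opening: 0.0599
```

>>> jog_arm(steps=[[[0, 0, -1], [0, 0, 0]], [[0, 0, -2], [0, 0, 0]], [[0, 0, -3], [0, 0, 0]], [[0, 0, -2], [0, 0, 0]], [[0, 0, 0], [0, 0, 0]]])

```text
t: 11.0
tool_pos: [0.5606, 0.0516, 0.295]
tool_rot: [2.196, 2.242, 0.005]
contact_force: [0.6, -0.3, -0.1]
opening: 0.0599
```

```bash
python3 - <<'E'
from h import *
plan([.5603,.0515,.2085],np.radians(91.1))
snap('wrist','w10')
crop('w10',180,180,480,430,2.6,'c12')
E
```

```text
pos [0.5606 0.0516 0.295 ] yaw 91.18 F [ 0.6 -0.3 -0.1] op 0.0599 t 11.0 q [-0.04 -0.    1.86  0.    1.28 -0.06]
shift cm [-0.011 -0.069  8.655] turn deg [0.25 0.   0.08] rows>= 1.7309723715701673
```

View pics/c12.png

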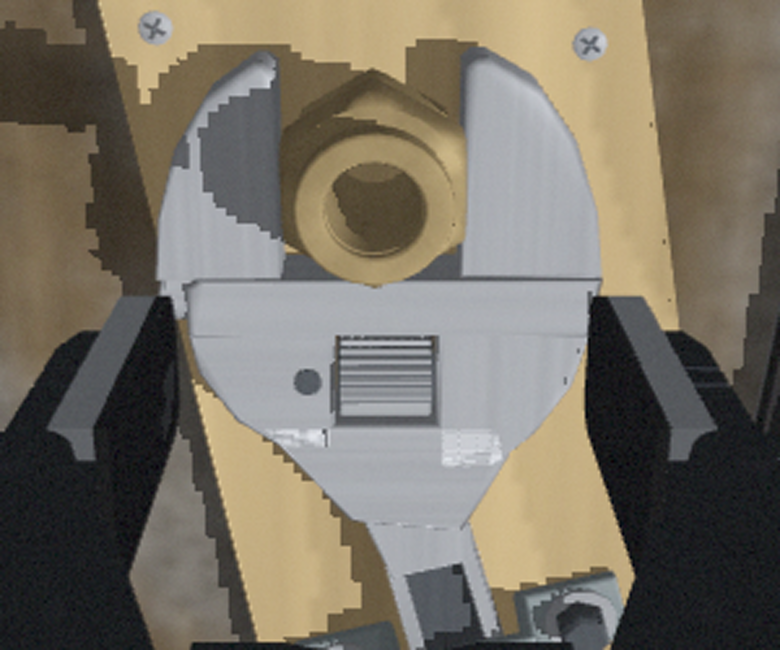

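```bash
python3 - <<'E'
from h import *
g=lambda a,b,z:atz('w10',180+a/2.6,180+b/2.6,z)
print(g(387,378,.034),g(338,378,.034),g(436,378,.034))
print('col top',g(375,205,.060), 'fx',g(463,200,.0305),'mv',g(279,200,.0305),'fx',g(463,90,.0305),'mv',g(277,90,.0305))
plan([.564,-.0068,.26],np.radians(91.1))
E
```

```text
[ 0.56502402 -0.0041905   0.034     ] [ 0.55295156 -0.00442258  0.034     ] [ 0.57710134 -0.00395833  0.034     ]
col top [0.56100783 0.05071643 0.06      ] fx [0.58203236 0.04149918 0.0305    ] mv [0.53841159 0.04062679 0.0305    ] fx [0.58084627 0.06833863 0.0305    ] mv [0.53813084 0.06746555 0.0305    ]
pos [0.5602 0.0516 0.2936] yaw 91.18 F [ 0.2  0.1 -0.4] op 0.0595 t 11.05 q [-0.04 -0.    1.86  0.    1.28 -0.06]
shift cm [-5.85   0.249  3.361] turn deg [ 0.14 -0.    0.08] rows>= 1.3502234653209944
```

>>> jog_arm(steps=[[[-2.2, 0.1, 0], [0, 0, 0]], [[-2.2, 0.1, 0.8], [0.1, 0, 0]], [[-1.5, 0.15, 1], [0, 0, 0]], [[0, 0, 1], [0, 0, 0]], [[0, 0, 1], [0, 0, 0]], [[0, 0, 0], [0, 0, 0]]], fingers=-1)

```text
t: 11.65
tool_pos: [0.5629, -0.0079, 0.2477]
tool_rot: [-2.193, -2.24, 0.005]
contact_force: [0.8, -0.0, -0.6]
opening: -0.0002
```

```bash
python3 - <<'E'
from h import *
plan([.5645,-.0145,.22],np.radians(91.1))
snap('wrist','w11')
E
```

```text
pos [ 0.5629 -0.0079  0.2477] yaw 91.23 F [ 0.8 -0.  -0.6] op -0.0002 t 11.65 q [-0.15  0.06  1.88  0.    1.21 -0.17]
shift cm [-0.667  0.161  2.762] turn deg [-0.4  -0.15  0.13] rows>= 0.5692499011099433
```

View pics/w11.png

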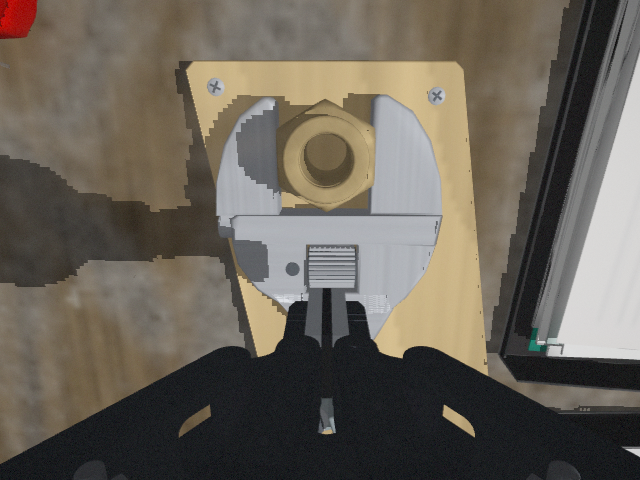

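>>> jog_arm(steps=[[[-0.6, 0.15, 0], [-0.4, -0.15, 0.1]], [[0, 0, 1], [0, 0, 0]], [[0, 0, 0.8], [0, 0, 0]], [[0, 0, 0], [0, 0, 0]]])

```text
t: 12.1
tool_pos: [0.5654, -0.0129, 0.2298]
tool_rot: [2.195, 2.244, 0.003]
contact_force: [-0.4, -0.6, -0.1]
opening: 0.0002
```

```bash
python3 - <<'E'
from h import *
plan([.5645,-.0145,.21],np.radians(91.1))
E
```

```text
pos [ 0.5654 -0.0129  0.2298] yaw 91.26 F [-0.4 -0.6 -0.1] op 0.0002 t 12.1 q [-0.15  0.09  1.89  0.    1.16 -0.18]
shift cm [-0.159 -0.105  1.978] turn deg [0.2  0.03 0.16] rows>= 0.3974515161667994
```

>>> jog_arm(steps=[[[-0.15, -0.08, 0.7], [0.2, 0, 0.1]], [[0, 0, 0.6], [0, 0, 0]], [[0, 0, 0.4], [0, 0, 0]], [[0, 0, 0], [0, 0, 0]]])

```text
t: 12.5
tool_pos: [0.5646, -0.0144, 0.2112]
tool_rot: [-2.199, -2.244, 0.001]
contact_force: [-0.4, -1.5, -0.5]
opening: -0.0001
```

>>> jog_arm(steps=[[[0, 0, 0.15], [0, 0, 0]], [[0, 0, 0], [0, 0, 0]]])

```text
t: 12.7
tool_pos: [0.5647, -0.0144, 0.2096]
tool_rot: [-2.199, -2.244, 0.001]
contact_force: [-0.5, 0.5, 0.4]
opening: -0.0003
```

>>> jog_arm(steps=[[[0, 0, 0.1], [0, 0, 0]]])

```text
t: 12.8
tool_pos: [0.5649, -0.0144, 0.2089]
tool_rot: [2.198, 2.243, -0.0]
contact_force: [0.2, -0.6, 0.5]
opening: -0.0003
```

>>> jog_arm(steps=[[[0, 0, 0.06], [0, 0, 0]]])

```text
t: 12.9
tool_pos: [0.5649, -0.0144, 0.2084]
tool_rot: [2.198, 2.243, 0.0]
contact_force: [-0.3, 0.1, -0.4]
opening: -0.0002
```

>>> jog_arm(steps=[[[0, 0, 0.06], [0, 0, 0]]])

```text
t: 13.0
tool_pos: [0.565, -0.0144, 0.208]
tool_rot: [2.198, 2.243, 0.001]
contact_force: [-0.8, 0.7, 0.1]
opening: 0.0003
```

>>> jog_arm(steps=[[[0, 0, 0.06], [0, 0, 0]]])

```text
t: 13.1
tool_pos: [0.5651, -0.0144, 0.2075]
tool_rot: [2.198, 2.243, 0.001]
contact_force: [0.6, 0.2, 0.0]
opening: -0.0004
```

>>> jog_arm(steps=[[[0, 0, 0.06], [0, 0, 0]]])

```text
t: 13.2
tool_pos: [0.5652, -0.0144, 0.2073]
tool_rot: [2.198, 2.243, 0.001]
contact_force: [-2.3, 1.2, 5.5]
opening: 0.0001
```

>>> jog_arm(steps=[[[0, 0, 0.06], [0, 0, 0]]])

```text
t: 13.3
tool_pos: [0.5653, -0.0144, 0.2073]
tool_rot: [2.198, 2.243, 0.0]
contact_force: [-3.6, 1.2, 6.0]
opening: 0.0001
```

>>> jog_arm(steps=[[[0.2, -0.02, 0.06], [0, 0, 0]], [[0.2, -0.01, 0.06], [0, 0, 0]], [[0.2, -0.01, 0.06], [0, 0, 0]]])

```text
t: 13.6
tool_pos: [0.5653, -0.0103, 0.2076]
tool_rot: [2.193, 2.241, -0.008]
contact_force: [-2.8, -2.8, 5.7]
opening: -0.0
```

>>> jog_arm(steps=[[[0.2, -0.01, 0.06], [0, 0, 0]], [[0.2, -0.01, 0.06], [0, 0, 0]]])

```text
t: 13.8
tool_pos: [0.5653, -0.0075, 0.2077]
tool_rot: [2.191, 2.24, -0.013]
contact_force: [-3.3, -3.5, 5.6]
opening: 0.0001
```

>>> jog_arm(steps=[[[0.2, -0.02, 0.06], [0, 0, 0]], [[0.2, -0.02, 0.06], [0, 0, 0]], [[0.2, -0.02, 0.06], [0, 0, 0]]])

```text
t: 14.1
tool_pos: [0.5651, -0.0032, 0.2079]
tool_rot: [2.187, 2.237, -0.019]
contact_force: [-3.0, -4.2, 6.2]
opening: 0.0003
```

```bash
python3 - <<'E'
from h import *
plan([.5645,-.0145,.21],np.radians(91.1))
snap('wrist','w12')
crop('w12',200,80,460,300,3,'c13')
E
```

```text
pos [ 0.5651 -0.0032  0.2079] yaw 91.3 F [-3.  -4.2  6.2] op 0.0003 t 14.1 q [-0.13  0.12  1.9  -0.02  1.13 -0.15]
shift cm [-1.128 -0.087 -0.19 ] turn deg [0.03 1.05 0.2 ] rows>= 0.22945279754027226
```

View pics/c13.png

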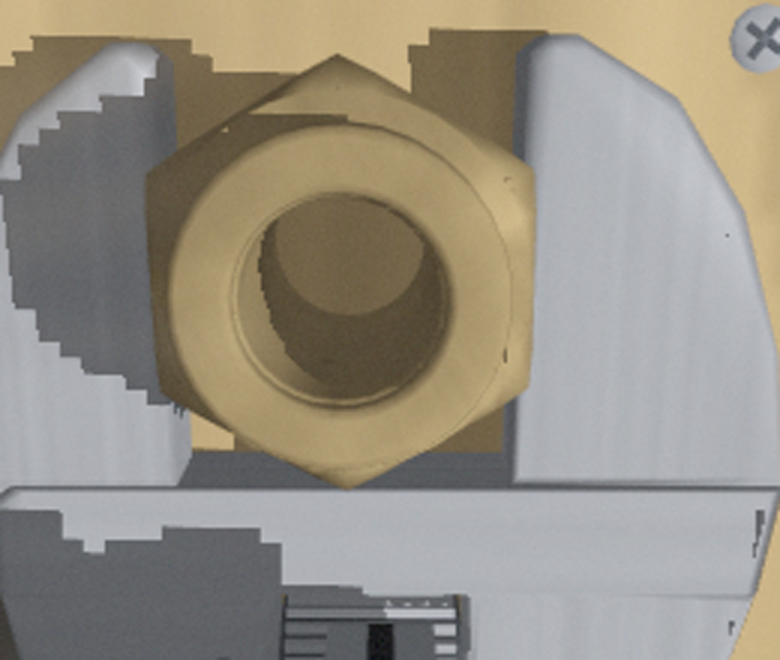

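>>> jog_arm(steps=[[[0.15, -0.03, 0.06], [0, 0.5, 0]], [[0.15, -0.03, 0.06], [0, 0.5, 0]], [[0.15, -0.03, 0.06], [0, 0.5, 0]]])

```text
t: 14.45
tool_pos: [0.5649, -0.0001, 0.2082]
tool_rot: [-2.195, -2.247, -0.006]
contact_force: [-2.2, -3.1, 4.1]
opening: -0.0002
```

```bash
cat >> h.py <<'E'
def tip():
    p,r,o=pose(); t=p+r.apply([0,0,.173]); print('tip',t.round(4),'F',np.round(o['contact_force'],1),'t',o['t'])
E
python3 - <<'E'
from h import *
plan([.5645,-.0145,.21],np.radians(91.1)); tip()
E
```

```text
pos [ 5.649e-01 -1.000e-04  2.082e-01] yaw 91.34 F [-2.2 -3.1  4.1] op -0.0002 t 14.45 q [-0.13  0.12  1.9   0.    1.13 -0.16]
shift cm [-1.44  -0.069 -0.18 ] turn deg [ 0.1  -0.18  0.24] rows>= 0.2905956432252385
tip [5.652e-01 5.000e-04 3.520e-02] F [-2.2 -3.1  4.1] t 14.45
```

>>> jog_arm(steps=[[[0.2, -0.02, 0.08], [0, 0.2, 0]], [[0.1, -0.02, 0.08], [0, 0.1, 0]], [[0, 0, -0.4], [0, 0, 0]], [[-0.6, 0, -0.1], [0, -0.2, 0]], [[-0.6, 0, 0], [0, 0, 0]], [[-0.4, 0, 0], [0, 0, 0]], [[0, 0, 0], [0, 0, 0]]])

```text
t: 15.15
tool_pos: [0.5645, -0.0137, 0.2107]
tool_rot: [-2.193, -2.245, -0.01]
contact_force: [-0.1, -1.1, -0.4]
opening: 0.0004
```

```bash
python3 - <<'E'
from h import *
plan([.5645,-.0145,.2083],np.radians(91.1)); tip()
snap('wrist','w13')
crop('w13',200,80,460,300,3,'c14')
E
```

```text
pos [ 0.5645 -0.0137  0.2107] yaw 91.33 F [-0.1 -1.1 -0.4] op 0.0004 t 15.15 q [-0.16  0.11  1.9   0.01  1.13 -0.18]
shift cm [-0.08  -0.003  0.236] turn deg [ 0.13 -0.37  0.23] rows>= 0.05309248104755507
tip [ 0.5649 -0.0126  0.0377] F [-0.1 -1.1 -0.4] t 15.15
```

View pics/c14.png

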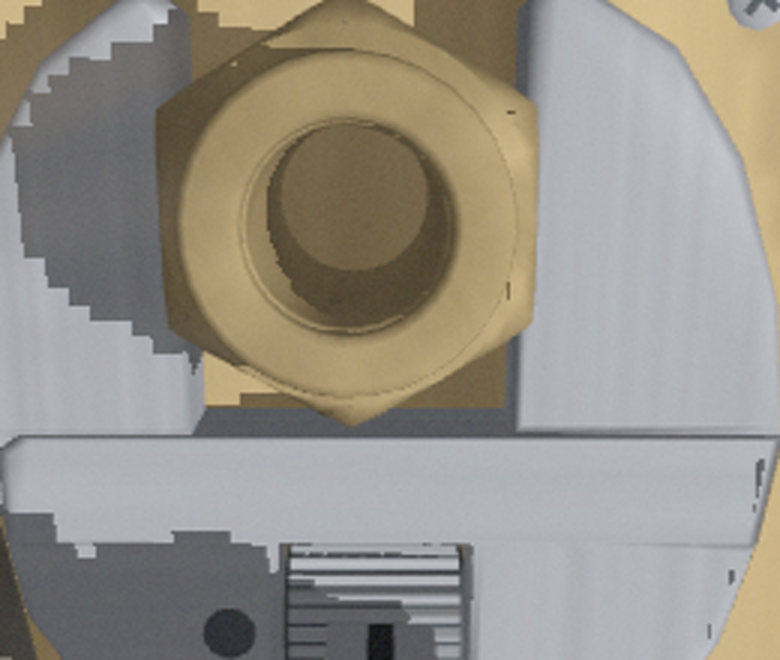

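>>> jog_arm(steps=[[[-0.1, 0, 0.15], [0.1, -0.3, 0.2]], [[0, 0, 0.08], [0, 0, 0]], [[0, -0.02, 0.06], [0, 0, 0]], [[0, -0.02, 0.06], [0, 0, 0]]])

```text
t: 15.6
tool_pos: [0.5645, -0.0148, 0.2083]
tool_rot: [-2.199, -2.243, -0.001]
contact_force: [-1.7, -0.4, 5.4]
opening: 0.0003
```

>>> jog_arm(steps=[[[0.2, -0.03, 0.06], [0, 0.1, 0]], [[0.2, -0.03, 0.06], [0, 0.3, 0]], [[0.2, -0.03, 0.06], [0, 0.3, 0]], [[0.2, -0.03, 0.06], [0, 0.3, 0]]])

```text
t: 16.0
tool_pos: [0.564, -0.0075, 0.208]
tool_rot: [-2.193, -2.238, -0.019]
contact_force: [-1.5, -2.9, 4.8]
opening: 0.0001
```

```bash
python3 - <<'E'
from h import *
plan([.5645,-.0145,.21],np.radians(91.1)); tip()
E
```

```text
pos [ 0.564  -0.0075  0.208 ] yaw 91.17 F [-1.5 -2.9  4.8] op 0.0001 t 16.0 q [-0.15  0.11  1.9   0.02  1.13 -0.18]
shift cm [-0.701  0.04  -0.212] turn deg [ 0.14 -0.84  0.06] rows>= 0.14658925899129555
tip [ 0.5643 -0.0049  0.035 ] F [-1.5 -2.9  4.8] t 16.0
```

>>> jog_arm(steps=[[[0.2, 0, 0.06], [0, -0.1, 0]], [[0.2, 0, 0.06], [0, 0, 0]], [[0.2, 0, 0.06], [0, 0, 0]]])

```text
t: 16.3
tool_pos: [0.564, -0.0016, 0.2076]
tool_rot: [-2.194, -2.239, -0.014]
contact_force: [-2.8, -2.8, 5.6]
opening: -0.0001
```

```bash
python3 - <<'E'
from h import *
plan([.5645,-.0145,.21],np.radians(91.1)); tip()
E
```

```text
pos [ 0.564  -0.0016  0.2076] yaw 91.19 F [-2.8 -2.8  5.6] op -0.0001 t 16.3 q [-0.14  0.12  1.9   0.01  1.13 -0.16]
shift cm [-1.291  0.022 -0.253] turn deg [ 0.1  -0.64  0.09] rows>= 0.2630848626925927
tip [5.643e-01 4.000e-04 3.460e-02] F [-2.8 -2.8  5.6] t 16.3
```

>>> jog_arm(steps=[[[0.2, 0, 0.06], [0, 0, 0]], [[0.1, 0, 0.06], [0, 0, 0]], [[0, 0, -0.4], [0, 0, 0]], [[-0.6, 0, -0.05], [0, -0.4, 0]], [[-0.6, 0, 0], [0, -0.2, 0]], [[-0.4, 0, 0], [0, 0, 0]], [[0, 0, 0], [0, 0, 0]]])

```text
t: 17.0
tool_pos: [0.5636, -0.0147, 0.2094]
tool_rot: [-2.197, -2.243, -0.004]
contact_force: [0.5, 0.2, 0.1]
opening: 0.0001
```

```bash
python3 - <<'E'
from h import *
plan([.5645,-.0148,.2078],np.radians(91.1)); tip()
snap('wrist','w14')
crop('w14',200,60,460,280,3,'c15')
E
```

```text
pos [ 0.5636 -0.0147  0.2094] yaw 91.19 F [0.5 0.2 0.1] op 0.0001 t 17.0 q [-0.16  0.11  1.9   0.    1.13 -0.18]
shift cm [-0.016  0.091  0.156] turn deg [ 0.05 -0.16  0.09] rows>= 0.036298929248377895
tip [ 0.5637 -0.0142  0.0364] F [0.5 0.2 0.1] t 17.0
```

View pics/c15.png

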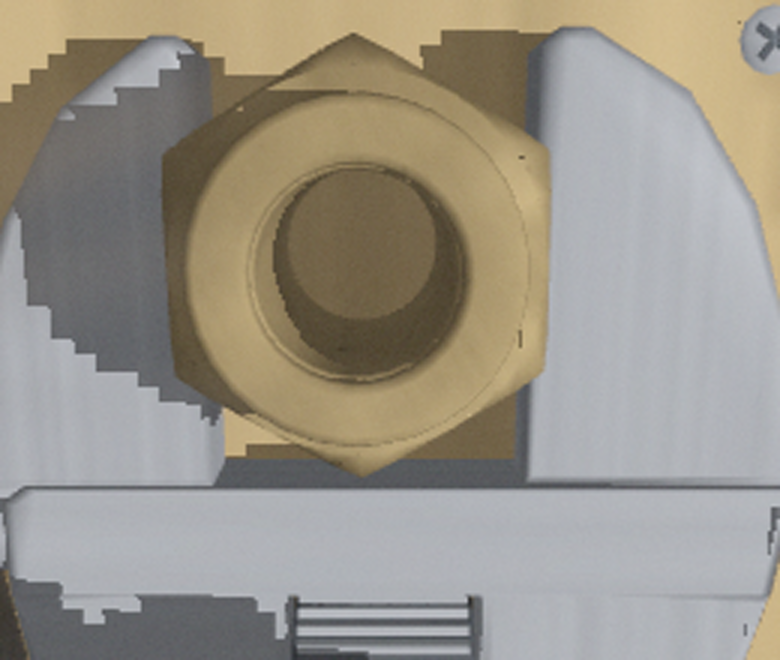

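>>> jog_arm(steps=[[[0, 0.06, 0.1], [0, -0.1, 0]], [[0, 0, 0.06], [0, 0, 0]], [[0, -0.02, 0.06], [0, 0, 0]], [[0.2, -0.02, 0.06], [0, 0.1, 0]], [[0.2, -0.02, 0.06], [0, 0.3, 0]], [[0.2, -0.02, 0.06], [0, 0.3, 0]], [[0.2, -0.02, 0.06], [0, 0.2, 0]], [[0.2, -0.02, 0.06], [0, 0.1, 0]]])

```text
t: 17.85
tool_pos: [0.5641, -0.0052, 0.2066]
tool_rot: [-2.192, -2.24, -0.021]
contact_force: [-0.8, -3.6, 5.6]
opening: 0.0004
```

```bash
python3 - <<'E'
from h import *
plan([.5645,-.0148,.2078],np.radians(91.1)); tip()
E
```

```text
pos [ 0.5641 -0.0052  0.2066] yaw 91.23 F [-0.8 -3.6  5.6] op 0.0004 t 17.85 q [-0.14  0.12  1.9   0.02  1.12 -0.17]
shift cm [-0.958  0.021 -0.132] turn deg [ 0.24 -0.86  0.13] rows>= 0.19346432003932051
tip [ 0.5648 -0.0026  0.0336] F [-0.8 -3.6  5.6] t 17.85
```

>>> jog_arm(steps=[[[0.2, 0, 0.06], [0, -0.05, 0]], [[0.2, 0, 0.06], [0, 0, 0]], [[0.1, 0, 0.06], [0, 0, 0]]])

```text
t: 18.15
tool_pos: [0.5641, 0.0001, 0.2061]
tool_rot: [-2.192, -2.241, -0.019]
contact_force: [-1.5, -3.8, 5.3]
opening: -0.0001
```

```bash
python3 - <<'E'
from h import *
plan([.5645,-.0148,.2078],np.radians(91.1)); tip()
snap('wrist','w15')
crop('w15',200,60,460,280,3,'c16')
E
```

```text
pos [5.641e-01 1.000e-04 2.061e-01] yaw 91.25 F [-1.5 -3.8  5.3] op -0.0001 t 18.15 q [-0.13  0.12  1.9   0.02  1.12 -0.16]
shift cm [-1.484  0.004 -0.188] turn deg [ 0.21 -0.76  0.15] rows>= 0.2991278850501213
tip [0.5647 0.0023 0.0331] F [-1.5 -3.8  5.3] t 18.15
```

View pics/c16.png

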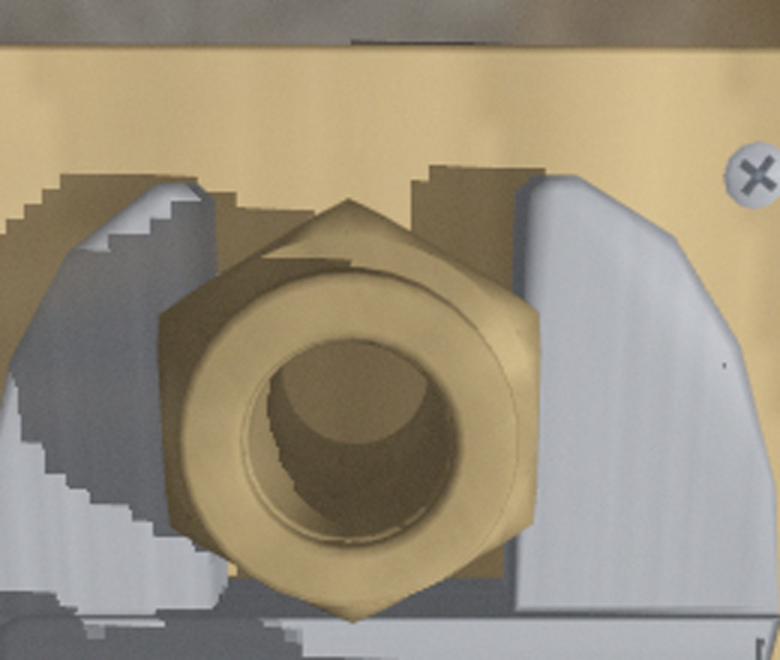

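>>> jog_arm(steps=[[[0, 0, -0.4], [0, 0, 0]], [[-0.6, 0, -0.05], [0, -0.5, 0]], [[-0.6, 0, 0], [0, -0.3, 0]], [[-0.4, 0, 0], [0, 0, 0]], [[0, 0, 0], [0, 0, 0]]])

```text
t: 18.7
tool_pos: [0.5632, -0.0155, 0.2083]
tool_rot: [-2.196, -2.245, -0.004]
contact_force: [1.4, 0.1, -0.1]
opening: 0.0001
```

```bash
python3 - <<'E'
from h import *
plan([.5645,-.0148,.2063],np.radians(91.1)); tip()
E
```

```text
pos [ 0.5632 -0.0155  0.2083] yaw 91.25 F [ 1.4  0.1 -0.1] op 0.0001 t 18.7 q [-0.16  0.11  1.9   0.    1.13 -0.18]
shift cm [0.071 0.127 0.202] turn deg [ 0.04 -0.16  0.15] rows>= 0.04989189482856225
tip [ 0.5634 -0.0151  0.0353] F [ 1.4  0.1 -0.1] t 18.7
```

>>> jog_arm(steps=[[[0.08, 0.1, 0.1], [0, 0, 0.1]], [[0, 0, 0.07], [0, 0, 0]], [[0, -0.02, 0.06], [0, 0, 0]], [[0, -0.02, 0.06], [0, 0, 0]], [[0.2, -0.02, 0.06], [0, 0.1, 0]], [[0.2, -0.02, 0.06], [0, 0.3, 0]]])

```text
t: 19.3
tool_pos: [0.5645, -0.0116, 0.2063]
tool_rot: [-2.197, -2.241, -0.011]
contact_force: [-1.9, -3.2, 4.7]
opening: -0.0002
```

```bash
python3 - <<'E'
from h import *
plan([.5645,-.0148,.2063],np.radians(91.1)); tip()
E
```

```text
pos [ 0.5645 -0.0116  0.2063] yaw 91.15 F [-1.9 -3.2  4.7] op -0.0002 t 19.3 q [-0.15  0.12  1.9   0.01  1.12 -0.18]
shift cm [-0.324 -0.003  0.   ] turn deg [ 0.16 -0.4   0.05] rows>= 0.06470606559952598
tip [ 0.5649 -0.0104  0.0333] F [-1.9 -3.2  4.7] t 19.3
```

Now one or two rows at a time, watching the force.

>>> jog_arm(steps=[[[0.2, -0.02, 0.06], [0, 0.2, 0]], [[0.2, -0.02, 0.06], [0, 0.1, 0]]])

```text
t: 19.5
tool_pos: [0.5644, -0.0081, 0.2063]
tool_rot: [-2.195, -2.24, -0.015]
contact_force: [-2.9, -4.5, 7.3]
opening: -0.0002
```

>>> jog_arm(steps=[[[0.2, -0.02, 0.06], [0, 0.1, 0]]])

```text
t: 19.6
tool_pos: [0.5643, -0.0063, 0.2064]
tool_rot: [-2.195, -2.241, -0.015]
contact_force: [-1.7, -4.6, 7.4]
opening: -0.0001
```

>>> jog_arm(steps=[[[0.2, -0.02, 0.06], [0, 0.1, 0]]])

```text
t: 19.7
tool_pos: [0.5643, -0.0046, 0.2065]
tool_rot: [-2.194, -2.241, -0.016]
contact_force: [-2.1, -3.8, 6.0]
opening: -0.0001
```

```bash
python3 - <<'E'
from h import *
plan([.5645,-.0148,.2063],np.radians(91.1)); tip()
snap('wrist','w16')
crop('w16',200,60,460,280,3,'c17')
E
```

```text
pos [ 0.5643 -0.0046  0.2065] yaw 91.2 F [-2.1 -3.8  6. ] op -0.0001 t 19.7 q [-0.14  0.12  1.9   0.01  1.12 -0.17]
shift cm [-1.02e+00 -1.00e-03  1.10e-02] turn deg [ 0.19 -0.63  0.1 ] rows>= 0.20399384736417395
tip [ 0.5648 -0.0027  0.0335] F [-2.1 -3.8  6. ] t 19.7
```

View pics/c17.png

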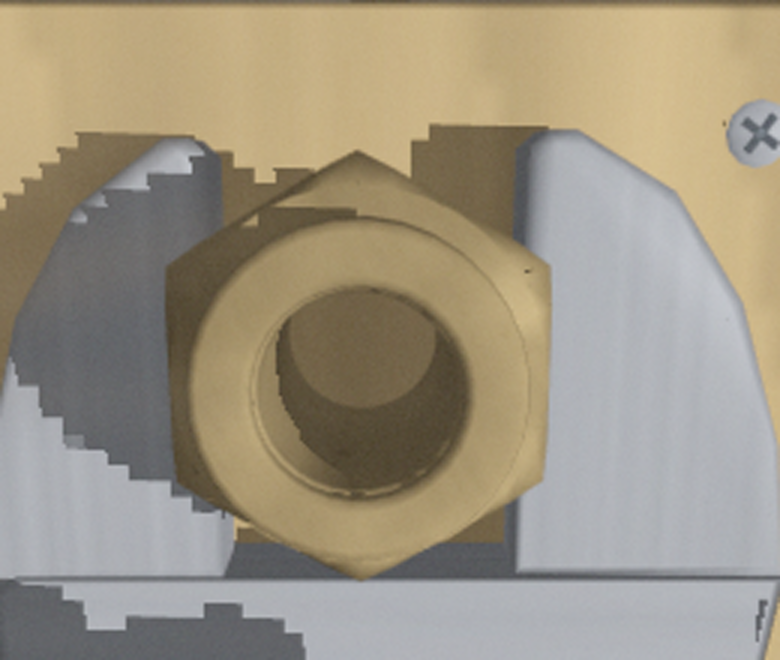

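>>> jog_arm(steps=[[[0.15, -0.01, 0.06], [0, 0, 0]]])

```text
t: 19.85
tool_pos: [0.5643, -0.0032, 0.2066]
tool_rot: [-2.194, -2.241, -0.015]
contact_force: [-2.9, -4.2, 7.0]
opening: 0.0001
```

>>> jog_arm(steps=[[[0.15, -0.01, 0.06], [0, 0, 0]]])

```text
t: 19.95
tool_pos: [0.5643, -0.0019, 0.2066]
tool_rot: [-2.195, -2.242, -0.013]
contact_force: [-3.1, -3.9, 7.3]
opening: -0.0001
```

>>> jog_arm(steps=[[[0.15, -0.01, 0.06], [0, 0, 0]]])

```text
t: 20.05
tool_pos: [0.5643, -0.0005, 0.2066]
tool_rot: [-2.195, -2.243, -0.012]
contact_force: [-1.2, -3.3, 5.7]
opening: -0.0001
```

```bash
python3 - <<'E'
from h import *
plan([.5645,-.0148,.2063],np.radians(91.1)); tip()
E
```

```text
pos [ 5.643e-01 -5.000e-04  2.066e-01] yaw 91.23 F [-1.2 -3.3  5.7] op -0.0001 t 20.05 q [-0.13  0.12  1.9   0.01  1.12 -0.16]
shift cm [-1.429 -0.008  0.016] turn deg [ 0.18 -0.46  0.13] rows>= 0.2857930267060243
tip [0.5648 0.0009 0.0336] F [-1.2 -3.3  5.7] t 20.05
```

>>> jog_arm(steps=[[[0.15, -0.01, 0.06], [0, 0, 0]], [[0, 0, -0.4], [0, 0, 0]], [[-0.6, 0, -0.05], [0, -0.4, 0]], [[-0.6, 0, 0], [0, -0.2, 0]], [[-0.35, 0, 0], [0, 0, 0]], [[0, 0, 0], [0, 0, 0]]])

```text
t: 20.65
tool_pos: [0.5635, -0.0145, 0.2089]
tool_rot: [2.197, 2.245, 0.002]
contact_force: [1.0, 0.6, 0.0]
opening: 0.0002
```

```bash
python3 - <<'E'
from h import *
plan([.5645,-.0148,.2066],np.radians(91.1)); tip()
snap('wrist','w17')
crop('w17',200,60,460,280,3,'c18')
E
```

```text
pos [ 0.5635 -0.0145  0.2089] yaw 91.23 F [1.  0.6 0. ] op 0.0002 t 20.65 q [-0.16  0.11  1.9   0.    1.13 -0.18]
shift cm [-0.029  0.095  0.231] turn deg [ 0.06 -0.02  0.13] rows>= 0.05023544487333433
tip [ 0.5637 -0.0145  0.0359] F [1.  0.6 0. ] t 20.65
```

View pics/c18.png

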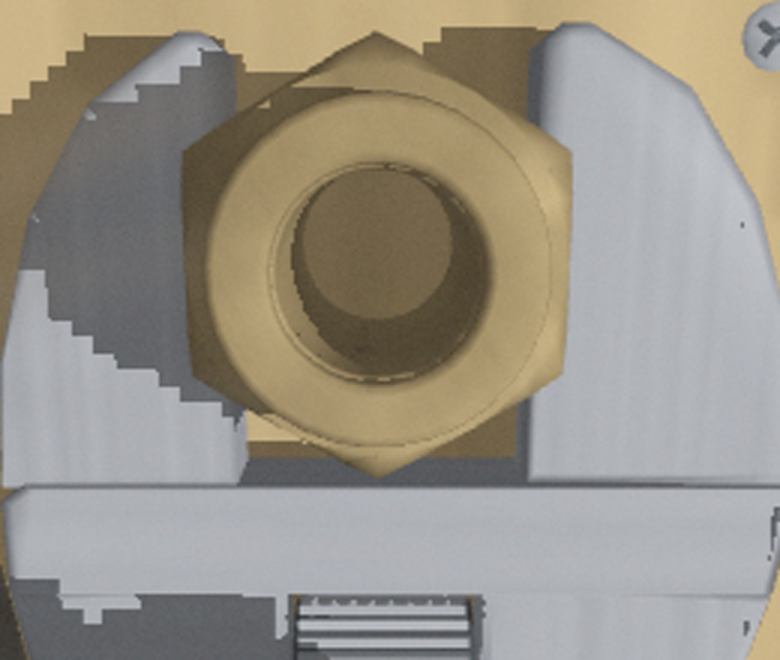

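>>> jog_arm(steps=[[[0, 0.08, 0.12], [0, 0, 0.1]], [[0, 0, 0.07], [0, 0, 0]], [[0, -0.02, 0.06], [0, 0, 0]], [[0, -0.02, 0.06], [0, 0, 0]], [[0.15, -0.02, 0.06], [0, 0.1, 0]]])

```text
t: 21.2
tool_pos: [0.5644, -0.0134, 0.2069]
tool_rot: [2.198, 2.243, 0.002]
contact_force: [-2.4, -3.6, 4.9]
opening: 0.0001
```

>>> jog_arm(steps=[[[0.15, -0.02, 0.06], [0, 0.2, 0]]])

```text
t: 21.3
tool_pos: [0.5644, -0.0123, 0.207]
tool_rot: [-2.198, -2.244, -0.004]
contact_force: [-2.9, -4.7, 6.6]
opening: -0.0
```

>>> jog_arm(steps=[[[0.15, -0.02, 0.06], [0, 0.2, 0]]])

```text
t: 21.4
tool_pos: [0.5644, -0.0113, 0.2071]
tool_rot: [-2.197, -2.244, -0.005]
contact_force: [-3.3, -4.6, 5.8]
opening: -0.0004
```

>>> jog_arm(steps=[[[0.15, -0.02, 0.06], [0, 0.1, 0]]])

```text
t: 21.5
tool_pos: [0.5643, -0.0103, 0.2072]
tool_rot: [-2.197, -2.244, -0.005]
contact_force: [-3.1, -4.1, 6.3]
opening: 0.0002
```

```bash
python3 - <<'E'
from h import *
plan([.5645,-.0148,.2063],np.radians(91.1)); tip()
E
```

```text
pos [ 0.5643 -0.0103  0.2072] yaw 91.22 F [-3.1 -4.1  6.3] op 0.0002 t 21.5 q [-0.15  0.12  1.9   0.    1.13 -0.17]
shift cm [-0.446  0.007  0.091] turn deg [ 0.11 -0.17  0.12] rows>= 0.09106517056114397
tip [ 0.5646 -0.0098  0.0342] F [-3.1 -4.1  6.3] t 21.5
```

>>> jog_arm(steps=[[[0.15, -0.05, 0.06], [0, 0.1, 0]]])

```text
t: 21.6
tool_pos: [0.5641, -0.0093, 0.2074]
tool_rot: [-2.197, -2.245, -0.006]
contact_force: [-1.4, -4.1, 4.9]
opening: -0.0001
```

>>> jog_arm(steps=[[[0.15, -0.05, 0.06], [0, 0.1, 0]]])

```text
t: 21.7
tool_pos: [0.5639, -0.0083, 0.2074]
tool_rot: [2.197, 2.245, 0.007]
contact_force: [-1.8, -4.7, 4.4]
opening: 0.0001
```

>>> jog_arm(steps=[[[0.15, -0.04, 0.06], [0, 0.1, 0]]])

```text
t: 21.8
tool_pos: [0.5638, -0.0072, 0.2075]
tool_rot: [2.196, 2.245, 0.008]
contact_force: [-2.1, -3.4, 7.3]
opening: -0.0003
```

```bash
python3 - <<'E'
from h import *
plan([.5645,-.0148,.2063],np.radians(91.1)); tip()
snap('wrist','w18')
crop('w18',200,60,460,280,3,'c19')
E
```

```text
pos [ 0.5638 -0.0072  0.2075] yaw 91.27 F [-2.1 -3.4  7.3] op -0.0003 t 21.8 q [-0.15  0.11  1.9   0.    1.12 -0.17]
shift cm [-0.761  0.057  0.119] turn deg [ 0.26 -0.16  0.17] rows>= 0.15446351459086693
tip [ 0.5645 -0.0067  0.0345] F [-2.1 -3.4  7.3] t 21.8
```

View pics/c19.png

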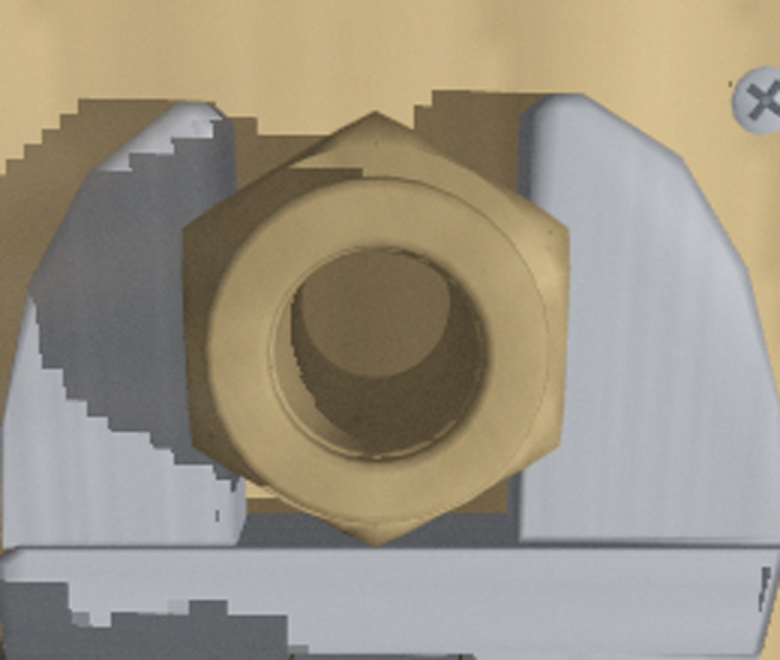

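>>> jog_arm(steps=[[[0.15, -0.03, 0.06], [0, 0.1, 0]]])

```text
t: 21.95
tool_pos: [0.5637, -0.006, 0.2076]
tool_rot: [2.195, 2.245, 0.009]
contact_force: [-2.9, -4.1, 6.3]
opening: -0.0
```

>>> jog_arm(steps=[[[0.15, -0.03, 0.06], [0, 0.1, 0]]])

```text
t: 22.05
tool_pos: [0.5636, -0.0049, 0.2077]
tool_rot: [2.195, 2.245, 0.01]
contact_force: [-3.2, -4.2, 5.7]
opening: -0.0001
```

>>> jog_arm(steps=[[[0.15, -0.03, 0.06], [0, 0.1, 0]]])

```text
t: 22.15
tool_pos: [0.5635, -0.0039, 0.2078]
tool_rot: [2.194, 2.245, 0.01]
contact_force: [-1.8, -4.5, 5.4]
opening: -0.0
```

>>> jog_arm(steps=[[[0.15, -0.03, 0.06], [0, 0.1, 0]]])

```text
t: 22.25
tool_pos: [0.5634, -0.0029, 0.2079]
tool_rot: [2.194, 2.245, 0.01]
contact_force: [-2.5, -5.4, 6.2]
opening: -0.0003
```

```bash
python3 - <<'E'
from h import *
plan([.5645,-.0148,.2063],np.radians(91.1)); tip()
E
```

```text
pos [ 0.5634 -0.0029  0.2079] yaw 91.34 F [-2.5 -5.4  6.2] op -0.0003 t 22.25 q [-0.14  0.11  1.9   0.    1.12 -0.16]
shift cm [-1.195  0.084  0.154] turn deg [ 0.37 -0.15  0.24] rows>= 0.241603328821903
tip [ 0.5645 -0.0024  0.0349] F [-2.5 -5.4  6.2] t 22.25
```

>>> jog_arm(steps=[[[0.15, -0.03, 0.06], [0.1, 0.1, 0]]])

```text
t: 22.35
tool_pos: [0.5634, -0.0018, 0.2079]
tool_rot: [2.194, 2.245, 0.01]
contact_force: [-0.4, -4.1, 4.9]
opening: 0.0001
```

>>> jog_arm(steps=[[[0.15, -0.03, 0.06], [0.1, 0.1, 0]]])

```text
t: 22.45
tool_pos: [0.5635, -0.0006, 0.2079]
tool_rot: [2.194, 2.246, 0.011]
contact_force: [0.7, -3.8, 3.7]
opening: -0.0001
```

```bash
python3 - <<'E'
from h import *
plan([.5645,-.0148,.2063],np.radians(91.1)); tip()
snap('wrist','w19')
crop('w19',200,60,460,280,3,'c20')
E
```

```text
pos [ 0.5635 -0.0006  0.2079] yaw 91.34 F [ 0.7 -3.8  3.7] op -0.0001 t 22.45 q [-0.13  0.11  1.9   0.    1.12 -0.16]
shift cm [-1.424  0.064  0.155] turn deg [ 0.36 -0.19  0.24] rows>= 0.286814455742658
tip [0.5646 0.     0.0349] F [ 0.7 -3.8  3.7] t 22.45
```

View pics/c20.png

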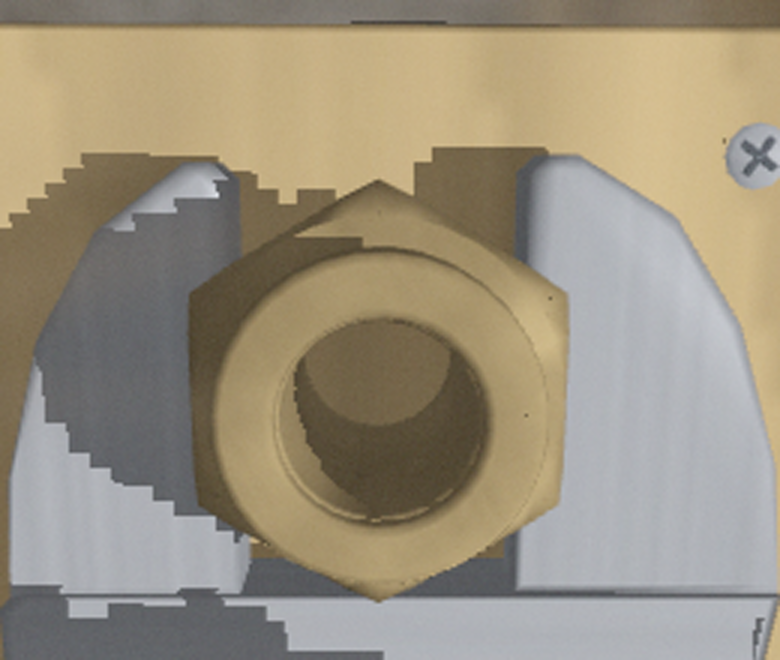

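>>> jog_arm(steps=[[[0, 0, -0.4], [0, 0, 0]], [[-0.6, 0, -0.1], [0.2, -0.1, 0.2]], [[-0.5, 0, 0], [0, 0, 0]], [[-0.2, 0, 0], [0, 0, 0]], [[0, 0, 0], [0, 0, 0]]])

```text
t: 23.0
tool_pos: [0.5623, -0.013, 0.2103]
tool_rot: [-2.195, -2.238, -0.005]
contact_force: [-0.2, -0.5, -1.2]
opening: -0.0002
```

```bash
python3 - <<'E'
from h import *
plan([.5645,-.013,.2082],np.radians(91.1)); tip()
snap('wrist','w20')
crop('w20',200,60,460,280,3,'c21')
E
```

```text
pos [ 0.5623 -0.013   0.2103] yaw 91.11 F [-0.2 -0.5 -1.2] op -0.0002 t 23.0 q [-0.16  0.11  1.9   0.01  1.14 -0.18]
shift cm [-0.009  0.217  0.208] turn deg [-0.11 -0.39  0.01] rows>= 0.06013499354103104
tip [ 0.562  -0.0118  0.0373] F [-0.2 -0.5 -1.2] t 23.0
```

View pics/c21.png

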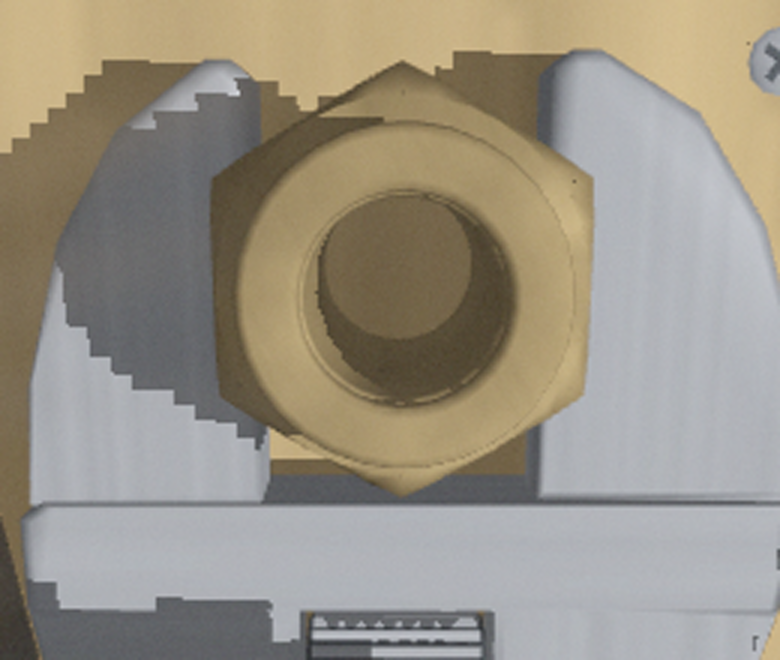

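>>> jog_arm(steps=[[[0, 0.2, 0.1], [-0.1, -0.3, 0]], [[0, 0, 0.07], [0, 0, 0]], [[0, -0.01, 0.06], [0, 0, 0]], [[0, -0.02, 0.07], [0, 0, 0]], [[0.1, -0.02, 0.07], [0, 0.1, 0]]])

```text
t: 23.55
tool_pos: [0.5645, -0.0122, 0.2079]
tool_rot: [-2.198, -2.243, -0.001]
contact_force: [-1.7, -3.2, 4.2]
opening: 0.0
```

>>> jog_arm(steps=[[[0.12, -0.02, 0.07], [0, 0.1, 0]]])

```text
t: 23.65
tool_pos: [0.5646, -0.0114, 0.2079]
tool_rot: [-2.198, -2.244, -0.002]
contact_force: [-1.4, -4.4, 4.7]
opening: -0.0001
```

>>> jog_arm(steps=[[[0.12, -0.02, 0.07], [0, 0.1, 0]]])

```text
t: 23.75
tool_pos: [0.5646, -0.0107, 0.2079]
tool_rot: [2.198, 2.244, 0.003]
contact_force: [-2.8, -5.3, 6.3]
opening: 0.0001
```

>>> jog_arm(steps=[[[0.12, -0.02, 0.07], [0, 0.1, 0]]])

```text
t: 23.85
tool_pos: [0.5646, -0.0101, 0.2079]
tool_rot: [2.197, 2.244, 0.002]
contact_force: [-4.1, -6.0, 7.4]
opening: -0.0002
```

```bash
python3 - <<'E'
from h import *
plan([.5645,-.013,.2082],np.radians(91.1)); tip()
E
```

```text
pos [ 0.5646 -0.0101  0.2079] yaw 91.21 F [-4.1 -6.   7.4] op -0.0002 t 23.85 q [-0.15  0.12  1.9   0.    1.13 -0.17]
shift cm [-0.288 -0.018 -0.027] turn deg [ 0.09 -0.03  0.11] rows>= 0.057934904948393665
tip [ 0.5649 -0.01    0.0349] F [-4.1 -6.   7.4] t 23.85
```

>>> jog_arm(steps=[[[0.12, -0.03, 0.07], [0, 0.05, 0]]])

```text
t: 23.95
tool_pos: [0.5645, -0.0096, 0.2079]
tool_rot: [2.196, 2.244, 0.001]
contact_force: [-3.0, -5.8, 6.2]
opening: -0.0
```

```bash
python3 - <<'E'
from h import *
plan([.5645,-.013,.2082],np.radians(91.1)); tip()
snap('wrist','w21')
crop('w21',200,60,460,280,3,'c22')
E
```

```text
pos [ 0.5645 -0.0096  0.2079] yaw 91.23 F [-3.  -5.8  6.2] op -0.0 t 23.95 q [-0.15  0.12  1.9  -0.    1.13 -0.17]
shift cm [-0.341 -0.009 -0.027] turn deg [0.11 0.05 0.13] rows>= 0.06846504690632621
tip [ 0.5648 -0.0097  0.0349] F [-3.  -5.8  6.2] t 23.95
```

View pics/c22.png

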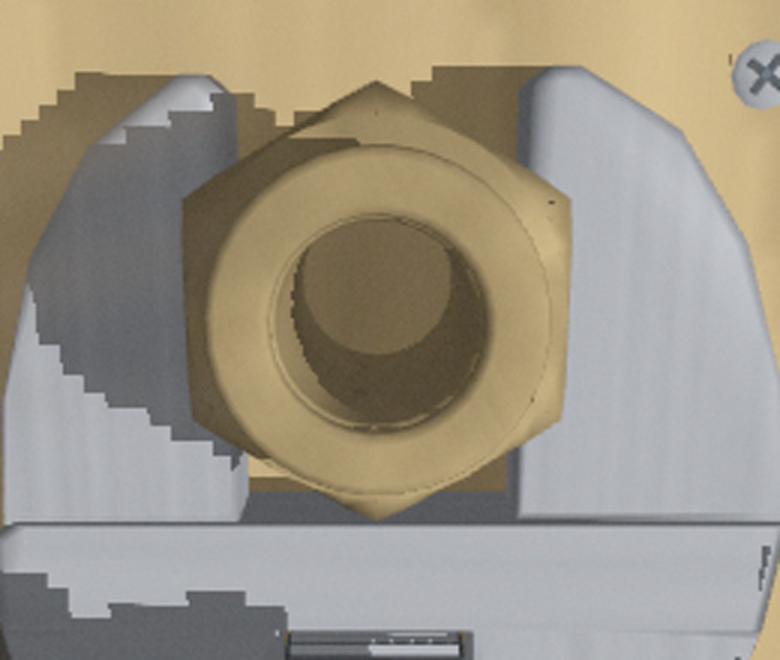

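>>> jog_arm(steps=[[[0.1, -0.04, 0.07], [0, 0.05, 0]]])

```text
t: 24.1
tool_pos: [0.5644, -0.009, 0.208]
tool_rot: [2.195, 2.243, 0.002]
contact_force: [-1.1, -5.0, 5.9]
opening: 0.0001
```

```bash
python3 - <<'E'
from h import *
tip()
E
```

```text
tip [ 0.565  -0.0093  0.035 ] F [-1.1 -5.   5.9] t 24.1
```

>>> jog_arm(steps=[[[0.1, -0.04, 0.07], [0, 0.05, 0]]])

```text
t: 24.2
tool_pos: [0.5643, -0.0085, 0.2079]
tool_rot: [2.194, 2.242, 0.002]
contact_force: [-1.7, -4.4, 4.1]
opening: 0.0
```

```bash
python3 - <<'E'
from h import *
tip()
E
```

```text
tip [ 0.565  -0.0089  0.0349] F [-1.7 -4.4  4.1] t 24.2
```

>>> jog_arm(steps=[[[0, 0.02, 0.08], [0, 0, 0]], [[0, 0, 0.08], [0, 0, 0]]])

```text
t: 24.4
tool_pos: [0.5647, -0.0086, 0.2079]
tool_rot: [2.195, 2.243, 0.0]
contact_force: [-3.7, -0.9, 8.4]
opening: 0.0002
```

>>> jog_arm(steps=[[[0.08, 0, 0.09], [0, 0, 0]]])

```text
t: 24.5
tool_pos: [0.5648, -0.0082, 0.2079]
tool_rot: [2.194, 2.243, -0.002]
contact_force: [-4.7, -6.1, 7.9]
opening: 0.0
```

```bash
python3 - <<'E'
from h import *
tip()
E
```

```text
tip [ 0.5652 -0.0089  0.0349] F [-4.7 -6.1  7.9] t 24.5
```

>>> jog_arm(steps=[[[0.08, 0, 0.09], [0, 0.05, 0]]])

```text
t: 24.6
tool_pos: [0.5649, -0.008, 0.2079]
tool_rot: [2.193, 2.243, -0.004]
contact_force: [-4.6, -6.4, 8.1]
opening: 0.0003
```

```bash
python3 - <<'E'
from h import *
tip()
E
```

```text
tip [ 0.5652 -0.0089  0.0349] F [-4.6 -6.4  8.1] t 24.6
```

>>> jog_arm(steps=[[[0, 0, 0], [0, 0, 0]], [[0, 0, -0.4], [0, 0, 0]], [[0, 0, -2], [0, 0, 0]], [[0, 0, -4], [0, 0, 0]], [[0, 0, -4], [0, 0, 0]], [[0, 0, -2], [0, 0, 0]], [[0, 0, 0], [0, 0, 0]]])

```text
t: 25.3
tool_pos: [0.5632, -0.0052, 0.3316]
tool_rot: [-2.193, -2.242, 0.001]
contact_force: [0.3, 0.8, -0.1]
opening: 0.0001
```

```bash
python3 - <<'E'
from h import *
tip()
snap('wrist','w22');snap('scene','s22');snap('top','t22')
crop('w22',180,80,480,330,2.6,'c23'); crop('s22',270,150,470,300,4,'c24')
E
```

```text
tip [ 0.5624 -0.0046  0.1586] F [ 0.3  0.8 -0.1] t 25.3
```

View pics/c23.png

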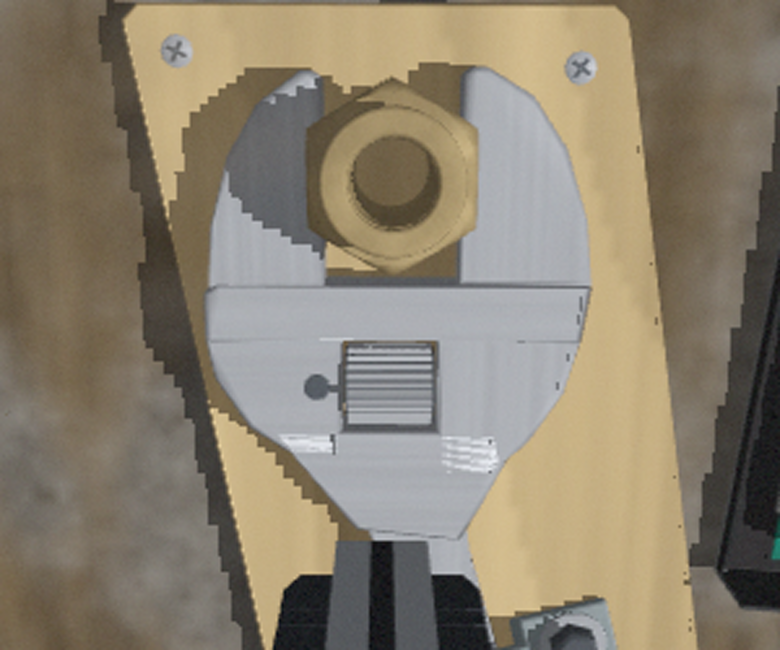

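View pics/c24.png

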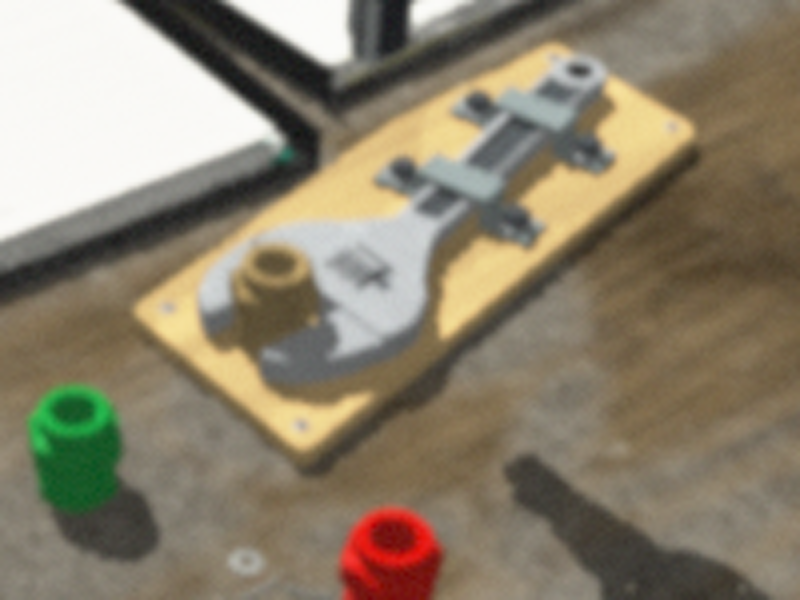

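```bash
python3 - <<'E'
from h import *
print(ctrl.finish_job())
E
```

```text
the job is handed in; nothing more can be done
None
```

The union stands tail down between the jaws, held snug by two flats of its lower hexagon. I handed the job in at about 25.5 s with the arm clear. I picked it up by two nut flats, stood it on the board between the jaws and let go. I then closed the jaws in six fingertip strokes on the wheel, mostly pressing with 4–8 N.

Last checks:
- **Grip:** the fingertip stayed put over the last two nudges while the rim force held at 6.1–6.4 N. With 2.7 N of drag, that works out to about 30 N of grip. My free-running rim readings were a little higher, 3–4 N, so the real grip may be nearer 20–30 N. Either way it is within 10–50 N. Just before that, at a lighter press, the finger seems to have slipped a little on the wheel.
- **Position:** in the final picture the jaw gap measures about 36 mm, which matches the tail hexagon. The union is upright and square to the jaws.
- **Other parts:** I saw no change in the red and green copies near the board. I did not check the stub and nipple in a final picture, but the arm never went near them.

Some early moves overshot by up to 8 mm while the arm was clear of everything. I corrected them before placing the union.

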